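# Restock the solder box

## Task

Restock the solder box: pinch the two sprung tabs on its lid to unlatch it, lift the lid off and lay it on the bench beside the box. Take every spent, bare reel out of it and put it in the scrap tub, and move every full reel from the sloped rack into the box, each standing on its rim down in a pocket of its own; the full reel already in the box stays in it. Finally put the lid back fully home with both tabs sprung out under their catches, and leave the other things on the bench alone.

Things in the scene. Friction and masses are not known exactly. Their poses are not given: they have to be found in the camera images.
- solder_box: Fixed dark steel solder box, standing on the bench, open on top under its lid: 235 mm long (its x), 96 mm wide (its y), 46 mm high; walls 5 mm, floor 4 mm thick. Origin: centre of its underside, at bench height. Four cross ribs, their tops 16 mm above the underside, part it into five pockets in a row
- catch_left: Fixed steel catch half-way along the box's +y side, 40 mm long (box x); origin and axes are the box's own. It rises outside the wall and hooks inward above the lid's tongue: the overhang spans y = 54 to 67 mm, z = 58 to 62 mm. It leaves the opening free. Its twin stands on the -y side
- lid_grip (a point): Centre of the grip block (30 mm x, 20 mm y, 28 mm high) on the middle of the loose grey lid, 0.22 kg, plate 235 x 96 x 5 mm. Point 19 mm above the plate's underside: 65 mm above the box's underside when seated on its middle, 25 mm up when lying on the bench on its four corner lugs (6 mm deep, 3 mm play inside the walls). z up; half a turn about z makes no difference
- tab_left_face (a point): Centre of the outer face of the sprung black tab beside the grip block on the lid's +y side: an upright 24 mm wide (x), 23 mm high, 6 mm thick, 25 mm from the lid's middle at rest and 16 mm when pressed in. Outer faces of both tabs: 50 mm apart at rest, 32 mm squeezed; with both squeezed the lid lifts with them. The -y tab is the same
- tongue_left (a point): Tip of the flat tongue, 20 mm wide and 5 mm thick, that runs out over the lid's plate from the foot of the +y tab: 61 mm from the lid's middle at rest (under the catch), 52 mm when the tab is pressed in (clear of it). Its top is 11.5 mm below the tab face's centre, so fingertips reach at most that far below it. The -y tab has the same
- tab_left (a joint): Tab on the lid's +y side: 0 = sprung out (latched when on the box), 0.009 m = pressed fully inward against the grip block; about 1.4 N to start it, 5.4 N fully in; springs back when let go
- tab_right (a joint): Tab on the lid's -y side: the same
- rack: Fixed reel rack, two parallel aluminium lanes (middles at y = -43 and 43 mm) sloping 12 degrees down to a stop; origin on the bench, x up the slope. Reels stand touching, axes along the rack's y, and roll down as the lowest is taken. At the stop a centre is at x 15, z 59 mm; each next 39 mm on, 8 mm higher. At the stop the lane is 24 mm wide with no side guides: fingers fit beside the flanges
- scrap_tub: Fixed white plastic scrap tub, open on top, 120 by 120 mm, 70 mm high, walls 4 mm; origin: centre of its underside
- spent0_mid (a point): A spent reel, 30 g, bare: thin black core between its flanges; reel 40 mm in diameter and 32 mm wide over its two flat black flanges; the point is its centre, and its y axis is the reel's axis (the x and z axes turn as it rolls). It stands in one of the box's pockets under the lid at the start; absent in some starts
- spent1_mid (a point): A second spent reel, the same, in another pocket; one of the two may be absent
- kept_mid (a point): A full reel, 0.12 kg, already in one of the box's pockets, wound with grey solder wire nearly to the rim; reel 40 mm in diameter and 32 mm wide over its two flat black flanges; the point is its centre, and its y axis is the reel's axis (the x and z axes turn as it rolls)
- flux_jar: Bystander: closed jar of flux, 56 mm across, 60 mm high, beyond the box; origin: centre of its underside
- glass_cup: Bystander: green glass cup, 70 mm across, 90 mm high, beyond the box; origin: centre of its underside
- wood_block: Bystander: wooden block 120 by 50 by 35 mm, beyond the box; origin: centre of its underside
- pocket0 (a point): Pocket 1 of 5 in the box, 42 mm long between 12 mm high ribs: the point is where the centre of a reel standing in it comes (24 mm above the underside, on the box's middle line; pockets 45 mm apart along the box's x). Reel axis along the box's y; 27 mm of room beside each flange, so open the fingers only a little in the box
- pocket1 (a point): Pocket 2 of 5 in the box, 42 mm long between 12 mm high ribs: the point is where the centre of a reel standing in it comes (24 mm above the underside, on the box's middle line; pockets 45 mm apart along the box's x). Reel axis along the box's y; 27 mm of room beside each flange, so open the fingers only a little in the box
- pocket2 (a point): Pocket 3 of 5 in the box, 42 mm long between 12 mm high ribs: the point is where the centre of a reel standing in it comes (24 mm above the underside, on the box's middle line; pockets 45 mm apart along the box's x). Reel axis along the box's y; 27 mm of room beside each flange, so open the fingers only a little in the box
- pocket3 (a point): Pocket 4 of 5 in the box, 42 mm long between 12 mm high ribs: the point is where the centre of a reel standing in it comes (24 mm above the underside, on the box's middle line; pockets 45 mm apart along the box's x). Reel axis along the box's y; 27 mm of room beside each flange, so open the fingers only a little in the box
- pocket4 (a point): Pocket 5 of 5 in the box, 42 mm long between 12 mm high ribs: the point is where the centre of a reel standing in it comes (24 mm above the underside, on the box's middle line; pockets 45 mm apart along the box's x). Reel axis along the box's y; 27 mm of room beside each flange, so open the fingers only a little in the box
- fresh0_mid (a point): A full reel, 0.12 kg, in the -y lane of the rack, at the stop; wound with grey solder wire nearly to the rim; reel 40 mm in diameter and 32 mm wide over its two flat black flanges; the point is its centre, and its y axis is the reel's axis (the x and z axes turn as it rolls)
- fresh1_mid (a point): A full reel, 0.12 kg, in the -y lane, next to the stop reel; wound with grey solder wire nearly to the rim; reel 40 mm in diameter and 32 mm wide over its two flat black flanges; the point is its centre, and its y axis is the reel's axis (the x and z axes turn as it rolls)
- fresh2_mid (a point): A full reel, 0.12 kg, third in the -y lane in some starts, else absent; wound with grey solder wire nearly to the rim; reel 40 mm in diameter and 32 mm wide over its two flat black flanges; the point is its centre, and its y axis is the reel's axis (the x and z axes turn as it rolls)
- fresh3_mid (a point): A full reel, 0.12 kg, alone in the +y lane, at the stop, in some starts, else absent; wound with grey solder wire nearly to the rim; reel 40 mm in diameter and 32 mm wide over its two flat black flanges; the point is its centre, and its y axis is the reel's axis (the x and z axes turn as it rolls)

How it is judged (in metres and radians):
On the way, in this order (a step that is already met when the one before it is completed fails the run):
1. the lid is unlatched and lies on the bench beside the box (horizontal distance between lid_grip and solder_box above 0.09 m and height (world z) of lid_grip below 0.045 m), for 0.2 s.
2. with the lid off, every spent reel is in the scrap tub and every full reel stands in the box (x of spent0_mid in the frame of scrap_tub between -0.056 and 0.056 m and y of spent0_mid in the frame of scrap_tub between -0.056 and 0.056 m and z of each of spent0_mid, spent1_mid in the frame of scrap_tub below 0.06 m and x of spent1_mid in the frame of scrap_tub between -0.056 and 0.056 m and y of spent1_mid in the frame of scrap_tub between -0.056 and 0.056 m and x of fresh0_mid in the frame of solder_box between -0.112 and 0.112 m and y of fresh0_mid in the frame of solder_box between -0.035 and 0.035 m and z of fresh0_mid in the frame of solder_box between 0.018 and 0.03 m and angle between fresh0_mid's own y axis and vertical between 1.37 and 1.77 rad and x of fresh1_mid in the frame of solder_box between -0.112 and 0.112 m and y of fresh1_mid in the frame of solder_box between -0.035 and 0.035 m and z of fresh1_mid in the frame of solder_box between 0.018 and 0.03 m and angle between fresh1_mid's own y axis and vertical between 1.37 and 1.77 rad and x of fresh2_mid in the frame of solder_box between -0.112 and 0.112 m and y of fresh2_mid in the frame of solder_box between -0.035 and 0.035 m and z of fresh2_mid in the frame of solder_box between 0.018 and 0.03 m and angle between fresh2_mid's own y axis and vertical between 1.37 and 1.77 rad and x of fresh3_mid in the frame of solder_box between -0.112 and 0.112 m and y of fresh3_mid in the frame of solder_box between -0.035 and 0.035 m and z of fresh3_mid in the frame of solder_box between 0.018 and 0.03 m and angle between fresh3_mid's own y axis and vertical between 1.37 and 1.77 rad and x of kept_mid in the frame of solder_box between -0.112 and 0.112 m and y of kept_mid in the frame of solder_box between -0.035 and 0.035 m and z of kept_mid in the frame of solder_box between 0.018 and 0.03 m and angle between kept_mid's own y axis and vertical between 1.37 and 1.77 rad and horizontal distance between lid_grip and solder_box above 0.09 m), for 0.2 s.
At the end, for the whole second after the job is handed in: The lid is seated on the box (centre within 8 mm, height within 4 mm, level, square to it within 0.06 rad) with both tabs sprung out to within 3 mm; every full reel stands on its rim on the floor of the box (centre height within 6 mm, axis level within 0.2 rad); every spent reel is in the scrap tub (horizontal distance between lid_grip and solder_box below 0.008 m and z of lid_grip in the frame of solder_box between 0.061 and 0.0685 m and angle between the x axis of lid_grip and the x axis of solder_box, either way round below 0.06 rad and angle between the z axis of lid_grip and the z axis of solder_box, either way round below 0.04 rad and value of joint each of tab_left, tab_right below 0.003 m and x of spent0_mid in the frame of scrap_tub between -0.056 and 0.056 m and y of spent0_mid in the frame of scrap_tub between -0.056 and 0.056 m and z of each of spent0_mid, spent1_mid in the frame of scrap_tub below 0.06 m and x of spent1_mid in the frame of scrap_tub between -0.056 and 0.056 m and y of spent1_mid in the frame of scrap_tub between -0.056 and 0.056 m and x of fresh0_mid in the frame of solder_box between -0.112 and 0.112 m and y of fresh0_mid in the frame of solder_box between -0.035 and 0.035 m and z of fresh0_mid in the frame of solder_box between 0.018 and 0.03 m and angle between fresh0_mid's own y axis and vertical between 1.37 and 1.77 rad and x of fresh1_mid in the frame of solder_box between -0.112 and 0.112 m and y of fresh1_mid in the frame of solder_box between -0.035 and 0.035 m and z of fresh1_mid in the frame of solder_box between 0.018 and 0.03 m and angle between fresh1_mid's own y axis and vertical between 1.37 and 1.77 rad and x of fresh2_mid in the frame of solder_box between -0.112 and 0.112 m and y of fresh2_mid in the frame of solder_box between -0.035 and 0.035 m and z of fresh2_mid in the frame of solder_box between 0.018 and 0.03 m and angle between fresh2_mid's own y axis and vertical between 1.37 and 1.77 rad and x of fresh3_mid in the frame of solder_box between -0.112 and 0.112 m and y of fresh3_mid in the frame of solder_box between -0.035 and 0.035 m and z of fresh3_mid in the frame of solder_box between 0.018 and 0.03 m and angle between fresh3_mid's own y axis and vertical between 1.37 and 1.77 rad and x of kept_mid in the frame of solder_box between -0.112 and 0.112 m and y of kept_mid in the frame of solder_box between -0.035 and 0.035 m and z of kept_mid in the frame of solder_box between 0.018 and 0.03 m and angle between kept_mid's own y axis and vertical between 1.37 and 1.77 rad); the robot touches nothing.
It fails at once if a bystander (jar, cup or wooden block) is moved more than 4 cm (distance of any of flux_jar, glass_cup, wood_block from where it was at the start of the episode above 0.04 m).
Of spent0, spent1 only 1 to 2 are there at a start; the rules pass over those that are not, and their reading is None.
Of fresh2, fresh3 only 1 to 2 are there at a start; the rules pass over those that are not, and their reading is None.
At some moment in a run one of lid may be knocked a few centimetres aside while the robot is not near it.
It also fails if it takes over 210 s, if anything falls off the work surface, if the arm or the gripper's body presses on something with over 40 N, if the wrist force passes 120 N, or if a joint passes its speed limit or range.

## Robot

A 6-joint arm with a two-finger parallel gripper is mounted at the origin on the work surface. World frame = base frame: x ahead of the robot, y to its left, z up, the work surface at z = 0. Lengths are in m, angles in degrees, forces in N, time in s.
With the tool pointing down it reaches from about 0.35 to 0.875 m from the base axis. Payload 4.2 kg.
Tool frame: the origin (TCP) lies at the very end of the fingers, on their centre line; the grasp point (between the pads) lies 19 mm behind it (r.grip_point_offset is the distance from the TCP to the grasp point, in m); z points along the fingers, y is the line along which they close (so a half turn about z gives the same grasp; the last joint's range is limited). The gripper opens to 87 mm and grips with 3 to 60 N. Pads are 19 mm wide; open, the fingers measure 117 mm over their backs; the gripper's body (75 mm by 190 mm) begins 51 mm behind the grasp point.
Start: joints at [-62.132, 22.042, 0.453, 0, -68.411, -14.817], TCP at [0.141, -0.609, 0.223] pointing down, gripper open.
Joint ranges: [-179.83, 179.83], [-69.29, 118.12], [-61.27, 80.66], [-181.25, 117.63], [-171.15, -9.14], [-177.46, 177.46]. Speed limits (degrees/s): [159.86, 159.86, 180, 180, 180, 180].

## Interface

Orientations are given as a 3x3 rotation matrix whose columns are the frame's x, y, z axes.
In Python, from station import r, cams gives the robot as it stands. The module is installed in compiled form; this text tells all that it offers.
- The arm moves only by the shell command python3 -m handwheel 'ROWS'. ROWS is JSON, a list that holds one entry, the list of rows, each a list of 7 numbers: the turn, a rotation vector about the tool's x, y, z in units of 6 degrees (1.0 is 6 degrees), then the shift along the tool's x, y, z in m, then the finger opening in m, from 0 to 0.087. In form: [[[ax, ay, az, x, y, z, jaw], ...]]. A call has 1 to 12 rows; each row shifts and turns the commanded pose from where the row before left it, along the tool's axes as they then stand; what a row does not reach is not made up. A row lasts 1/10 s, in which the tool goes at most 50 mm and 8.59 degrees, less where a joint would pass 70% of its speed; a pose out of reach is approached as far as the arm can. A call with a gripper value outside its range is refused whole. The fingers move at their own pace and stop on an object; the grip force is fixed at half the most. Time passes only in rows, so rows that do not move let the fingers close. It gives the time, the measured TCP pose, the force, the opening and the grip force at its end, in the units of the state.
- r.sense(): the state, without advancing time (a new reading comes with each control period).
- cams.capture(name): name is "scene" or "top" or "wrist"; returns the picture (400x640x3 uint8, red, green, blue); there is no depth.
- cams.get_calibration(name): a dict with "camera_matrix" (3x3 intrinsics, pixels), "rvec" (rotation vector, rad) and "tvec" (3), from world to camera coordinates, as OpenCV has them; the wrist camera has in their place "T_tool_cam" (4x4, takes a point from camera to tool coordinates, whose origin is the TCP and whose axes are the flange's). Camera axes: x right, y down, z forward; pixel columns grow to the right and rows downward; lengths in m; the calibration is good to about 2 mm. A picture is of the moment at which its call begins: read the wrist's pose just before it. get_calibration takes no time and is no camera call.
- r.finish_job(): hands the job in; it is judged then, once.
The state is a dict: "time_s": time; "joints": joint angles; "joint_velocities": joint speeds; "effort": joint torques, N m; "tcp_pos": TCP position; "ee_rot": TCP orientation; "wrist_force": force on the tool from outside, world axes, zero at the start; "moment": the same for the moment, N m; "gripper_width": opening from 0.0 (shut) to 1.0 (fully open); "gripper_force": force on a finger pad.
Only numpy, scipy, OpenCV 4.12 (cv2) and the standard library are available. Lean on these libraries where they do the work, as an engineer would, in place of code of your own. Each camera call takes 0.05 s, during which the arm holds its last target. There are 200 camera calls.

## Working session

There is one attempt and no reset: what is moved stays moved. The work goes in short steps, Python scripts to look and compute and a shell command to move; the robot and the scene stay as the last step left them, time stands still between calls to the robot, and variables do not carry over. Pictures are saved under pics/ and viewed, at most 15 in all, crops included, and the job is handed in when it is done.

```bash
mkdir -p pics
python3 - <<'E'
from station import r,cams
import cv2,numpy as np
s=r.sense();print(s)
for n in("scene","top"):
    im=cams.capture(n);cv2.imwrite(f"pics/{n}0.png",im[:,:,::-1]);c=cams.get_calibration(n);print(n,c)
    R=cv2.Rodrigues(np.array(c["rvec"],float))[0];print(-R.T@np.array(c["tvec"],float).ravel())
print(cams.get_calibration("wrist"),r.grip_point_offset)
E
```

```text
{'time_s': 0.0, 'joints': array([-6.21312006e+01,  2.20906903e+01,  3.80912713e-01, -2.99043216e-02,
       -6.84126285e+01, -1.48175893e+01]), 'joint_velocities': array([-0.00493307, -0.00440073, -0.00670493,  0.00811811, -0.03243143,
        0.03098977]), 'effort': array([ 7.90906015e-04, -3.90667212e+01,  1.87404960e+01,  4.21985641e+00,
        1.09882787e-02, -1.96810292e-04]), 'tcp_pos': array([ 0.14103565, -0.60825874,  0.22146574]), 'ee_rot': array([[-9.74212059e-01, -2.25633641e-01, -5.69597345e-04],
       [-2.25634347e-01,  9.74209765e-01,  2.11543123e-03],
       [ 7.75948428e-05,  2.18939934e-03, -9.99997600e-01]]), 'wrist_force': array([ 0.03899115, -0.18330261,  0.48304388]), 'moment': array([-0.03380669, -0.01433327, -0.00382078]), 'gripper_force': 0.0, 'gripper_width': 0.9987380155706714}
scene {'camera_matrix': array([[479.92598938,   0.        , 310.43343921],
       [  0.        , 479.92598938, 196.86657256],
       [  0.        ,   0.        ,   1.        ]]), 'rvec': array([ 1.66761507,  1.83412923, -0.77955425]), 'tvec': array([ 0.07161288, -0.36956589,  1.7829
[... 205 characters left out ...]
1.        ]]), 'rvec': array([ 2.19789215, -2.02161528,  0.20673476]), 'tvec': array([-0.07231474,  0.63099178,  1.10831216])}
[ 0.39964017 -0.03777502  1.21268161]
{'camera_matrix': array([[340.20183869,   0.        , 318.26791166],
       [  0.        , 340.20183869, 197.38579492],
       [  0.        ,   0.        ,   1.        ]]), 'T_tool_cam': array([[-9.12747273e-04, -9.59038826e-01, -2.83273185e-01,
         7.75378748e-02],
       [ 9.99998798e-01, -5.20223397e-04, -1.46089274e-03,
        -7.61403049e-04],
       [ 1.25368752e-03, -2.83274178e-01,  9.59038148e-01,
        -1.63391397e-01],
       [ 0.00000000e+00,  0.00000000e+00,  0.00000000e+00,
         1.00000000e+00]])} 0.0187
```

View pics/top0.png

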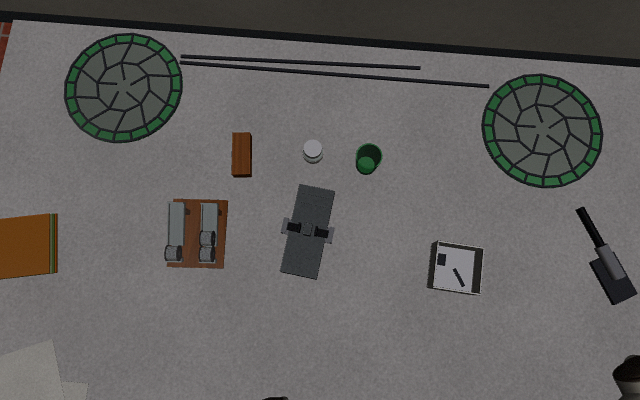

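View pics/scene0.png

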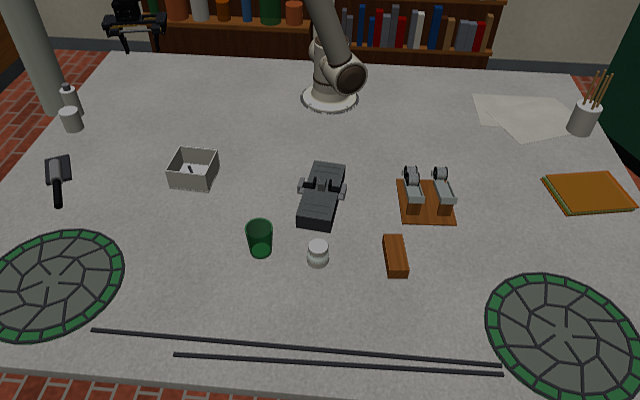

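```bash
cat > h.py <<'E'
from station import r,cams
import cv2,numpy as np
def cam(n,s=None):
    c=cams.get_calibration(n);K=np.array(c["camera_matrix"])
    if n=="wrist":
        s=s or r.sense();T=np.array(c["T_tool_cam"]);Rt=np.array(s["ee_rot"])
        Rwc=Rt@T[:3,:3];p=Rt@T[:3,3]+s["tcp_pos"];return K,Rwc.T,-Rwc.T@p
    return K,cv2.Rodrigues(np.array(c["rvec"],float))[0],np.array(c["tvec"],float).ravel()
def proj(C,P):
    K,R,t=C;q=(np.atleast_2d(P)@R.T+t)@K.T;return q[:,:2]/q[:,2:]
def unproj(C,px,z):
    K,R,t=C;o=-R.T@t;px=np.atleast_2d(np.array(px,float))
    d=np.c_[px,np.ones(len(px))]@np.linalg.inv(K).T@R
    return o+d*((z-o[2])/d[:,2])[:,None]
def go(p,yaw,s=None):
    """shift/turn from the present pose to TCP p, tool down, tool y axis at world angle yaw(deg)"""
    s=s or r.sense();R=np.array(s["ee_rot"]);y=np.radians(yaw)
    Y=np.array([np.cos(y),np.sin(y),0]);Z=np.array([0,0,-1.]);T=np.c_[np.cross(Y,Z),Y,Z]
    rv=cv2.Rodrigues(R.T@T)[0].ravel();rv2=np.degrees(rv)/6
    print("turn",rv2.round(2),"shift now-axes",(R.T@(np.array(p)-s["tcp_pos"])).round(4),"shift after-turn axes",(T.T@(np.array(p)-s["tcp_pos"])).round(4))
def yaw(v):return np.degrees(np.arctan2(v[1],v[0]))
def st():
    s=r.sense();print("t",round(s["time_s"],1),"tcp",s["tcp_pos"].round(4),"yawY",round(yaw(s["ee_rot"][:,1]),2),"zax",s["ee_rot"][:,2].round(3),"w",round(s["gripper_width"]*87,1),"F",s["wrist_force"].round(1),"j",s["joints"].round(0))
E
python3 - <<'E'
from h import *
C=cam("top")
P=unproj(C,[(299,184),(335,192),(317,279),(281,271)],.051);print(P.round(3),P.mean(0))
d=P[0]-P[3]+P[1]-P[2];print(yaw(d));b=P.mean(0)
print("rack base",unproj(C,[(174,199),(228,201),(224,268),(166,266)],.01).round(3))
print("reel",unproj(C,[(207,254),(207,239),(173,254)],.065).round(3))
print("tub",unproj(C,[(432,240),(482,246),(478,294),(429,288)],.07).round(3))
print("byst",unproj(C,[(313,145),(368,155),(242,155)],.06).round(3))
st();go([b[0],b[1],.25],yaw(d)+90)
E
```

```text
[[ 0.674  0.044  0.051]
 [ 0.661 -0.053  0.051]
 [ 0.431 -0.025  0.051]
 [ 0.444  0.068  0.051]] [0.55261757 0.00872907 0.051     ]
-6.504443404582509
rack base [[0.614 0.382 0.01 ]
 [0.621 0.235 0.01 ]
 [0.441 0.223 0.01 ]
 [0.433 0.376 0.01 ]]
reel [[0.47  0.258 0.065]
 [0.508 0.263 0.065]
 [0.463 0.344 0.065]]
tub [[ 0.553 -0.308  0.07 ]
 [ 0.548 -0.434  0.07 ]
 [ 0.428 -0.426  0.07 ]
 [ 0.432 -0.304  0.07 ]]
byst [[ 0.782  0.016  0.06 ]
 [ 0.767 -0.132  0.06 ]
 [ 0.739  0.202  0.06 ]]
t 0.1 tcp [ 0.141  -0.6083  0.2216] yawY 103.04 zax [-0.001  0.002 -1.   ] w 87.1 F [-0.2 -0.2  1.8] j [-62.  22.   0.  -0. -68. -15.]
turn [ 0.02 -0.    3.26] shift now-axes [-0.5402  0.5083 -0.0275] shift after-turn axes [-0.339   0.6597 -0.0284]
```

```bash
python3 -m handwheel '[[[0,0,1.09,0,0,0,0.087],[0,0,1.09,0,0,0,0.087],[0,0,1.08,0,0,0,0.087],[0,0,0,-0.0212,0.0412,-0.0018,0.087],[0,0,0,-0.0212,0.0412,-0.0018,0.087],[0,0,0,-0.0212,0.0412,-0.0018,0.087],[0,0,0,-0.0212,0.0412,-0.0018,0.087],[0,0,0,-0.0212,0.0412,-0.0018,0.087],[0,0,0,-0.0212,0.0412,-0.0018,0.087],[0,0,0,-0.0212,0.0412,-0.0018,0.087],[0,0,0,-0.0212,0.0412,-0.0018,0.087],[0,0,0,-0.0212,0.0412,-0.0018,0.087]]]'
python3 -m handwheel '[[[0,0,0,-0.0212,0.0412,-0.0018,0.087],[0,0,0,-0.0212,0.0412,-0.0018,0.087],[0,0,0,-0.0212,0.0412,-0.0018,0.087],[0,0,0,-0.0212,0.0412,-0.0018,0.087],[0,0,0,-0.0212,0.0412,-0.0018,0.087],[0,0,0,-0.0212,0.0412,-0.0018,0.087],[0,0,0,-0.0212,0.0412,-0.0018,0.087],[0,0,0,0,0,0,0.087],[0,0,0,0,0,0,0.087],[0,0,0,0,0,0,0.087]]]'
python3 - <<'E'
from h import *
st();C=cam("wrist");im=cams.capture("wrist")
cv2.imwrite("pics/w1.png",im[:,:,::-1]);np.savez("w1.npz",im=im,K=C[0],R=C[1],t=C[2])
E
```

```text
time_s: 1.3
tcp_pos: [0.3732, -0.2602, 0.2387]
ee_rot: [[-0.994, 0.113, -0.0], [0.113, 0.994, 0.0], [0.0, 0.0, -1.0]]
wrist_force: [0.9, -1.8, 0.8]
gripper_width: 1.001
gripper_force: 0.0
time_s: 2.3
tcp_pos: [0.5521, 0.0071, 0.2509]
ee_rot: [[-0.993, 0.114, -0.001], [0.114, 0.993, -0.0], [0.001, -0.0, -1.0]]
wrist_force: [1.1, 0.5, 0.4]
gripper_width: 1.001
gripper_force: 0.0
t 2.3 tcp [0.5521 0.0071 0.2509] yawY 83.46 zax [-0.001 -0.    -1.   ] w 87.1 F [1.1 0.5 0.4] j [  18.   14.   -7.   -0.  -69. -114.]
```

View pics/w1.png

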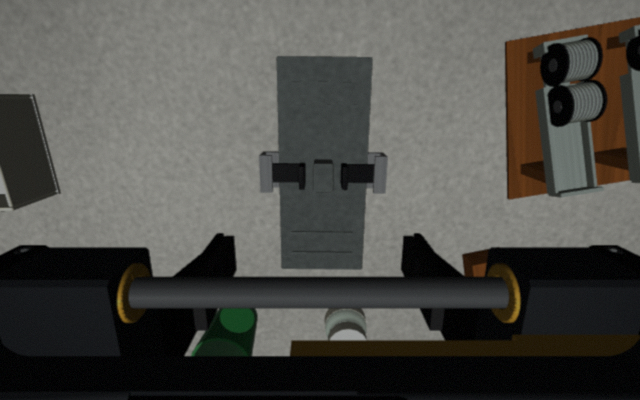

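```bash
cat >> h.py <<'E'
def edges(im,C,rows,c0,c1,z):
    """strongest left (falling) and right (rising) edge in each row, between columns c0,c1, on plane z; fitted line"""
    g=cv2.GaussianBlur(cv2.cvtColor(im,cv2.COLOR_RGB2GRAY).astype(float),(0,0),1.2);L=[];Rr=[]
    for v in rows:
        d=np.gradient(g[v,c0:c1]);L.append((c0+d.argmin(),v));Rr.append((c0+d.argmax(),v))
    return unproj(C,L,z),unproj(C,Rr,z)
def line(P):
    l=cv2.fitLine(P[:,:2].astype(np.float32),cv2.DIST_HUBER,0,.002,.002).ravel();v=l[:2]*np.sign(l[0]);return v,l[2:]
E
python3 - <<'E'
from h import *
d=np.load("w1.npz");im=d["im"];C=(d["K"],d["R"],d["t"])
rows=list(range(65,140,3))+list(range(205,260,3))
L,R=edges(im,C,rows,250,400,.051)
vl,pl=line(L);vr,pr=line(R);print(yaw(vl),yaw(vr))
v=(vl+vr)/2;v/=np.linalg.norm(v);n=np.array([-v[1],v[0]]);print("y edges",pl@n,pr@n,"width",abs((pr-pl)@n))
e=unproj(C,[(324,57),(322,269)],.051)[:,:2]@v;print("len",e,e[1]-e[0])
c=v*e.mean()+n*(pl@n+pr@n)/2;print("centre",c,yaw(v))
g=cv2.cvtColor(im,cv2.COLOR_RGB2GRAY).astype(int)
print(g[180,255:400]);print(g[48:66,324],g[260:276,320])
E
```

```text
-7.0159206 -7.1745276
y edges 0.031010255 0.12664051 width 0.095630266
len [0.43159367 0.66553884] 0.2339451634293419
centre [0.55410188 0.01046353] -7.0952244
[132 131 133 130 123 100  89  92  94  93  96  96  93  90  93  93  84  57
  30  20  21  21  23  22  21  21  20  23  19  18  20  22  22  21  21  23
  16  19  20  21  20  17  15  18  21  23  17  17  15  17  36  60  67  66
  64  66  65  61  59  67  67  68  68  66  66  67  65  66  67  66  66  65
  67  68  66  65  66  59  54  62  69  68  68  67  57  35  16  13  16  19
  20  18  16  17  17  18  14  14  16  18  18  15  17  18  14  19  17  17
  18  16  16  16  16  18  16  15  17  21  47  79  93  92  96  95  97  94
  92  91  90  92  99 120 132 137 135 134 135 136 136 135 133 135 133 134
 136]
[125 128 129 128 128 129 129 113  82  64  63  65  65  66  63  64  60  61] [ 63  63  66  66  68  68  65  65  81 113 131 134 130 132 130 119]
```

```bash
cat >> h.py <<'E'
B=np.array([.5541,.0105]);BY=-7.1
def bx(x,y=0):
    a=np.radians(BY);return B+[np.cos(a)*x-np.sin(a)*y,np.sin(a)*x+np.cos(a)*y]
E
python3 - <<'E'
from h import *
go([*bx(0),.11],82.9); go([*bx(0),.061],82.9)
E
```

```text
turn [-0.   -0.01  0.09] shift now-axes [-0.0016  0.004   0.1412] shift after-turn axes [-0.0015  0.0039  0.1412]
turn [-0.   -0.01  0.09] shift now-axes [-0.0017  0.004   0.1902] shift after-turn axes [-0.0015  0.0039  0.1902]
```

```bash
python3 -m handwheel '[[[0,-0.01,0.09,0,0,0,0.062],[0,0,0,-0.0005,0.001,0.035,0.062],[0,0,0,-0.0005,0.001,0.035,0.062],[0,0,0,-0.0005,0.001,0.035,0.062],[0,0,0,0,0.001,0.035,0.062],[0,0,0,0,0,0,0.062],[0,0,0,0,0,0,0.062],[0,0,0,0,0,0,0.062]]]'
python3 - <<'E'
from h import *
st();go([*bx(0),.061],82.9)
E
```

```text
time_s: 3.15
tcp_pos: [0.5566, 0.0114, 0.1137]
ee_rot: [[-0.992, 0.123, 0.005], [0.123, 0.992, 0.001], [-0.005, 0.001, -1.0]]
wrist_force: [0.6, 1.3, 1.0]
gripper_width: 0.712
gripper_force: 0.0
t 3.1 tcp [0.5566 0.0114 0.1137] yawY 82.95 zax [ 0.005  0.001 -1.   ] w 61.9 F [0.6 1.3 1. ] j [  18.   21.  -18.    0.  -50. -115.]
turn [0.01 0.05 0.01] shift now-axes [ 0.0026 -0.0012  0.0527] shift after-turn axes [ 0.0023 -0.0012  0.0527]
```

```bash
python3 -m handwheel '[[[0,0.05,0.01,0.001,-0.001,0.015,0.062],[0,0,0,0.001,0,0.015,0.062],[0,0,0,0,0,0.012,0.062],[0,0,0,0,0,0.010,0.062],[0,0,0,0,0,0,0.062],[0,0,0,0,0,0,0.062],[0,0,0,0,0,0,0.062]]]'
python3 - <<'E'
from h import *
st();go([*bx(0),.061],82.9)
E
```

```text
time_s: 3.85
tcp_pos: [0.5534, 0.0108, 0.0599]
ee_rot: [[-0.992, 0.124, -0.003], [0.124, 0.992, 0.001], [0.003, 0.0, -1.0]]
wrist_force: [0.4, -0.0, 0.4]
gripper_width: 0.708
gripper_force: 0.0
t 3.9 tcp [0.5534 0.0108 0.0599] yawY 82.91 zax [-0.003  0.001 -1.   ] w 61.6 F [ 0.4 -0.   0.4] j [  18.   25.  -21.   -0.  -44. -115.]
turn [ 0.   -0.03  0.  ] shift now-axes [-0.0008 -0.0002 -0.0011] shift after-turn axes [-0.0008 -0.0002 -0.0011]
```

Close on the tabs, checking the opening before lifting.

```bash
python3 -m handwheel '[[[0,0,0,0,0,-0.001,0.03],[0,0,0,0,0,0,0.03],[0,0,0,0,0,0,0.03],[0,0,0,0,0,0,0.03],[0,0,0,0,0,0,0.03],[0,0,0,0,0,0,0.03],[0,0,0,0,0,0,0.03],[0,0,0,0,0,0,0.03]]]'
python3 - <<'E'
from h import *
st();go([*bx(0),.18],82.9)
E
```

```text
time_s: 4.65
tcp_pos: [0.5533, 0.0114, 0.0611]
ee_rot: [[-0.992, 0.123, -0.003], [0.123, 0.992, 0.001], [0.003, 0.001, -1.0]]
wrist_force: [-1.6, 3.8, 6.4]
gripper_width: 0.353
gripper_force: 27.0
t 4.7 tcp [0.5533 0.0114 0.0611] yawY 82.92 zax [-0.003  0.001 -1.   ] w 30.7 F [-1.6  3.8  6.4] j [  18.   25.  -21.   -0.  -44. -115.]
turn [ 0.01 -0.03  0.  ] shift now-axes [-0.0006 -0.0007 -0.1189] shift after-turn axes [-0.0009 -0.0008 -0.1189]
```

```bash
python3 -m handwheel '[[[0,0,0,0,0,-0.008,0.028],[0,0,0,0,0,-0.012,0.028],[0,0,0,0,0,-0.02,0.028],[0,0,0,0,0,-0.03,0.028],[0,0,0,0,0,-0.03,0.028],[0,0,0,0,0,0,0.028],[0,0,0,0,0,0,0.028]]]'
python3 - <<'E'
from h import *
st();go([*bx(-0.01,-.18),.16],82.9)
C=cam("wrist");im=cams.capture("wrist");cv2.imwrite("pics/w2.png",im[:,:,::-1])
E
```

```text
time_s: 5.35
tcp_pos: [0.5527, 0.0106, 0.1605]
ee_rot: [[-0.992, 0.124, -0.004], [0.124, 0.992, 0.001], [0.004, 0.001, -1.0]]
wrist_force: [-0.6, -0.0, -2.4]
gripper_width: 0.344
gripper_force: 30.0
t 5.3 tcp [0.5527 0.0106 0.1605] yawY 82.85 zax [-0.004  0.001 -1.   ] w 30.0 F [-0.6 -0.  -2.4] j [  18.   18.  -15.   -0.  -57. -115.]
turn [ 0.01 -0.04 -0.01] shift now-axes [ 0.0084 -0.1799  0.0004] shift after-turn axes [ 0.0086 -0.1799  0.0005]
```

View pics/w2.png

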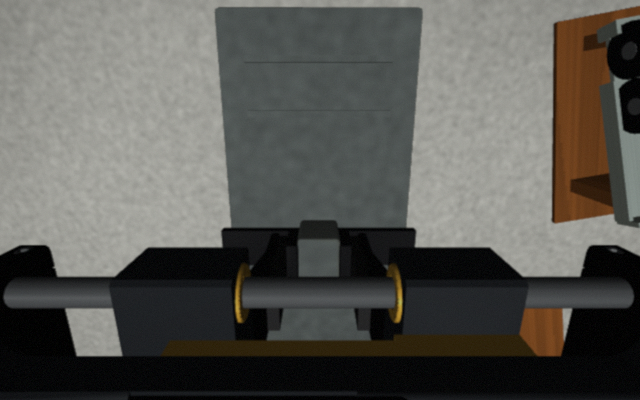

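The lid hangs level in the fingers, both tabs squeezed (grip block near pixel 318,235). Carry it to the -y side.

```bash
python3 -m handwheel '[[[0,-0.03,0,0.002,-0.03,0,0.028],[0,0,0,0.002,-0.03,0,0.028],[0,0,0,0.002,-0.03,0,0.028],[0,0,0,0.002,-0.03,0,0.028],[0,0,0,0,-0.03,0,0.028],[0,0,0,0,-0.03,0,0.028],[0,0,0,0,0,0.03,0.028],[0,0,0,0,0,0.03,0.028],[0,0,0,0,0,0.03,0.028],[0,0,0,0,0,0.025,0.028],[0,0,0,0,0,0,0.028],[0,0,0,0,0,0,0.028]]]'
python3 - <<'E'
from h import *
st();go([*bx(-0.01,-.18),.0215],82.9)
E
```

```text
time_s: 6.6
tcp_pos: [0.5222, -0.1671, 0.0445]
ee_rot: [[-0.992, 0.123, -0.004], [0.123, 0.992, -0.0], [0.004, -0.001, -1.0]]
wrist_force: [0.7, -0.7, -2.1]
gripper_width: 0.348
gripper_force: 30.0
t 6.6 tcp [ 0.5222 -0.1671  0.0445] yawY 82.91 zax [-0.004 -0.    -1.   ] w 30.3 F [ 0.7 -0.7 -2.1] j [ -1.  26. -23.   0. -41. -96.]
turn [-0.01 -0.04  0.  ] shift now-axes [0.0002 0.0002 0.023 ] shift after-turn axes [0.0003 0.0001 0.023 ]
```

```bash
python3 -m handwheel '[[[0,0,0,0,0,0.012,0.028],[0,0,0,0,0,0.006,0.028],[0,0,0,0,0,0.0045,0.028],[0,0,0,0,0,0,0.028],[0,0,0,0,0,0,0.062],[0,0,0,0,0,0,0.062],[0,0,0,0,0,0,0.062],[0,0,0,0,0,0,0.062]]]'
python3 - <<'E'
from h import *
st()
E
python3 -m handwheel '[[[0,0,0,0,0,-0.02,0.062],[0,0,0,0,0,-0.04,0.062],[0,0,0,0,0,-0.045,0.062],[0,0,0,0,0,-0.045,0.062],[0,0,0,0,0,-0.045,0.062],[0,0,0,-0.0015,0.045,0,0.062],[0,0,0,-0.0015,0.045,0,0.062],[0,0,0,-0.0015,0.045,0,0.062],[0,0,0,-0.0015,0.045,0,0.062],[0,0,0,0,0,0,0.062],[0,0,0,0,0,0,0.062]]]'
python3 - <<'E'
from h import *
st();C=cam("wrist");im=cams.capture("wrist")
cv2.imwrite("pics/w3.png",im[:,:,::-1]);np.savez("w3.npz",im=im,K=C[0],R=C[1],t=C[2])
E
```

```text
time_s: 7.4
tcp_pos: [0.5233, -0.167, 0.0234]
ee_rot: [[-0.992, 0.123, 0.0], [0.123, 0.992, -0.0], [-0.0, -0.0, -1.0]]
wrist_force: [-0.8, -0.2, 0.8]
gripper_width: 0.623
gripper_force: 0.0
t 7.4 tcp [ 0.5233 -0.167   0.0234] yawY 82.91 zax [ 0. -0. -1.] w 54.2 F [-0.8 -0.2  0.8] j [ -1.  28. -24.   0. -38. -96.]
time_s: 8.5
tcp_pos: [0.5515, 0.0119, 0.2185]
ee_rot: [[-0.993, 0.121, 0.0], [0.121, 0.993, 0.0], [0.0, 0.0, -1.0]]
wrist_force: [0.7, -0.7, -0.5]
gripper_width: 0.717
gripper_force: 0.0
t 8.5 tcp [0.5515 0.0119 0.2185] yawY 83.03 zax [ 0.  0. -1.] w 62.4 F [ 0.7 -0.7 -0.5] j [  18.   15.  -10.   -0.  -65. -115.]
```

View pics/w3.png

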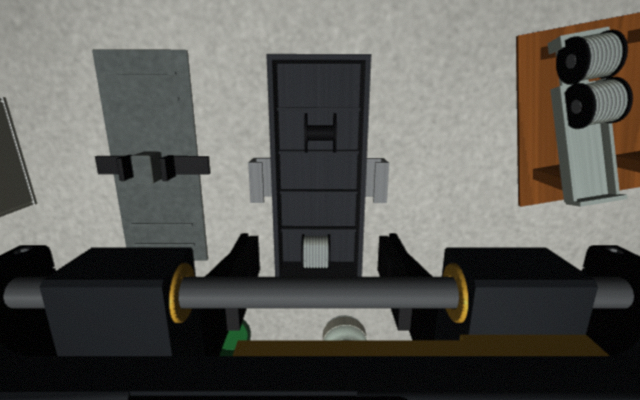

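Run:
```python
from h import *
d=np.load("w3.npz");C=(d["K"],d["R"],d["t"])
print("spent px if centred",proj(C,[[*bx(-.045),.024],[*bx(-.045,.016),.044],[*bx(-.045,-.016),.044]]).round(1))
print("kept",proj(C,[[*bx(.09),.024],[*bx(.09,.016),.044],[*bx(.09,-.016),.044]]).round(1))
print("box rim",proj(C,[[*bx(-.1175,.048),.046],[*bx(-.1175,-.048),.046]]).round(1))
g=cv2.cvtColor(d["im"],cv2.COLOR_RGB2GRAY).astype(int);print(g[120,296:346],g[145,296:346])
L=unproj(C,[(93,51),(187,51),(206,260)],.012);print("lid",L.round(3))
go([*bx(-.045),.08],82.9)
```

```text
spent px if centred [[318.4 131.9]
 [334.6 134. ]
 [302.  133.9]]
kept [[318.2 250.9]
 [332.8 258.8]
 [303.5 258.8]]
box rim [[370.9  54.1]
 [266.   54. ]]
[48 49 47 47 49 50 48 43 27 18 12 27 43 49 48 47 48 48 49 47 47 48 49 50
 46 46 50 47 47 47 49 48 46 47 48 46 43 19  8 16 27 44 48 48 47 48 44 47
 47 46] [48 47 50 50 50 48 49 43 28 17 16 24 45 47 49 50 48 49 48 47 50 50 49 50
 49 50 48 49 49 48 49 50 46 46 50 46 36 17 12 19 33 46 49 48 47 49 48 48
 47 49]
lid [[ 0.403 -0.199  0.012]
 [ 0.415 -0.105  0.012]
 [ 0.645 -0.136  0.012]]
turn [-0.   -0.    0.01] shift now-axes [ 4.210e-02 -1.000e-04  1.384e-01] shift after-turn axes [ 4.220e-02 -1.000e-04  1.384e-01]
```

```bash
python3 -m handwheel '[[[0,0,0.01,0.014,0.0005,0.046,0.048],[0,0,0,0.014,0.0005,0.046,0.048],[0,0,0,0.014,0.001,0.046,0.048],[0,0,0,0,0,0,0.048],[0,0,0,0,0,0,0.048],[0,0,0,0,0,0,0.048]]]'
python3 - <<'E'
from h import *
st();go([*bx(-.045,.001),.012],82.9)
E
```

```text
time_s: 9.15
tcp_pos: [0.5129, 0.0182, 0.0827]
ee_rot: [[-0.992, 0.125, 0.005], [0.125, 0.992, 0.001], [-0.005, 0.002, -1.0]]
wrist_force: [0.1, -0.3, -0.6]
gripper_width: 0.551
gripper_force: 0.0
t 9.2 tcp [0.5129 0.0182 0.0827] yawY 82.83 zax [ 0.005  0.001 -1.   ] w 47.9 F [ 0.1 -0.3 -0.6] j [  20.   20.  -26.    0.  -44. -117.]
turn [ 0.02  0.05 -0.01] shift now-axes [ 0.0035 -0.0017  0.0707] shift after-turn axes [ 0.0031 -0.0016  0.0707]
```

```bash
python3 -m handwheel '[[[0,0.02,0,0.001,-0.001,0.02,0.048],[0,0,0,0.001,0,0.02,0.048],[0,0,0,0,0,0.017,0.048],[0,0,0,0,0,0.012,0.048],[0,0,0,0,0,0,0.048],[0,0,0,0,0,0,0.026],[0,0,0,0,0,0,0.026],[0,0,0,0,0,0,0.026],[0,0,0,0,0,0,0.026],[0,0,0,0,0,0,0.026]]]'
python3 - <<'E'
from h import *
st();go([.5,-.02,.2],83);C=cam("top");print(unproj(C,[(432,240),(482,246),(478,294),(429,288)],.07).mean(0))
E
```

```text
time_s: 10.15
tcp_pos: [0.5082, 0.0177, 0.0118]
ee_rot: [[-0.992, 0.124, -0.001], [0.124, 0.992, 0.001], [0.001, 0.001, -1.0]]
wrist_force: [-0.8, 0.5, 5.3]
gripper_width: 0.364
gripper_force: 30.0
t 10.2 tcp [0.5082 0.0177 0.0118] yawY 82.86 zax [-0.001  0.001 -1.   ] w 31.7 F [-0.8  0.5  5.3] j [  20.   26.  -30.   -0.  -34. -117.]
turn [ 0.01 -0.01 -0.02] shift now-axes [ 0.0037 -0.0383 -0.1882] shift after-turn axes [ 0.0036 -0.0384 -0.1882]
[ 0.49007299 -0.36810345  0.07      ]
```

```bash
python3 -m handwheel '[[[0,0,0,0,0,-0.03,0.026],[0,0,0,0,0,-0.045,0.026],[0,0,0,0,0,-0.045,0.026],[0,0,0,0,0,-0.03,0.026],[0,0,0,-0.0033,-0.0428,0,0.026],[0,0,0,-0.0033,-0.0428,0,0.026],[0,0,0,-0.0033,-0.0428,0,0.026],[0,0,0,-0.0033,-0.0428,0,0.026],[0,0,0,-0.0033,-0.0428,0,0.026],[0,0,0,-0.0033,-0.0428,0,0.026],[0,0,0,-0.0033,-0.0428,0,0.026],[0,0,0,-0.0033,-0.0428,0,0.026]]]'
python3 -m handwheel '[[[0,0,0,-0.0033,-0.0428,0,0.026],[0,0,0,0,0,0,0.026],[0,0,0,0,0,0,0.026],[0,0,0,0,0,0,0.026]]]'
python3 - <<'E'
from h import *
st();go([.49,-.368,.03],82.9)
im=cams.capture("top");cv2.imwrite("pics/t2.png",cv2.resize(im[210:320,400:520,::-1],None,fx=4,fy=4))
E
```

```text
time_s: 11.35
tcp_pos: [0.4906, -0.3272, 0.1604]
ee_rot: [[-0.992, 0.125, -0.004], [0.125, 0.992, 0.001], [0.004, 0.0, -1.0]]
wrist_force: [1.5, 0.5, -0.5]
gripper_width: 0.365
gripper_force: 30.0
time_s: 11.75
tcp_pos: [0.489, -0.3676, 0.1604]
ee_rot: [[-0.992, 0.124, -0.004], [0.124, 0.992, 0.001], [0.004, 0.001, -1.0]]
wrist_force: [-0.4, 0.2, 0.5]
gripper_width: 0.366
gripper_force: 30.0
t 11.8 tcp [ 0.489  -0.3676  0.1604] yawY 82.85 zax [-0.004  0.001 -1.   ] w 31.9 F [-0.4  0.2  0.5] j [-22.  24.  -6.   0. -60. -75.]
turn [ 0.01 -0.04 -0.01] shift now-axes [-0.0016 -0.0003  0.1304] shift after-turn axes [-0.0011 -0.0002  0.1304]
```

View pics/t2.png

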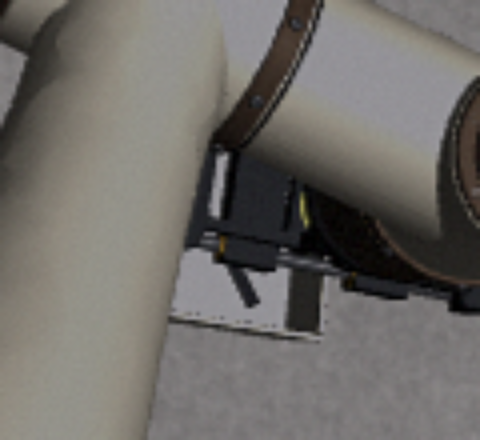

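The arm hides most of the tub here, but the tool is over it. I'll lower, release, rise and head to the rack.

```bash
python3 -m handwheel '[[[0,0,0,0,0,0.04,0.026],[0,0,0,0,0,0.04,0.026],[0,0,0,0,0,0.035,0.026],[0,0,0,0,0,0.01,0.026],[0,0,0,0,0,0,0.026],[0,0,0,0,0,0,0.05],[0,0,0,0,0,0,0.05],[0,0,0,0,0,0,0.05],[0,0,0,0,0,-0.04,0.05],[0,0,0,0,0,-0.045,0.05],[0,0,0,0,0,-0.045,0.05],[0,0,0,0,0,-0.045,0.05]]]'
python3 - <<'E'
from h import *
st();C=cam("wrist");im=cams.capture("wrist");cv2.imwrite("pics/w4.png",im[:,:,::-1])
go([.43,.30,.22],82.9)
E
```

```text
time_s: 13.0
tcp_pos: [0.4893, -0.3686, 0.214]
ee_rot: [[-0.992, 0.125, -0.001], [0.125, 0.992, -0.0], [0.001, -0.001, -1.0]]
wrist_force: [1.0, -0.1, -0.5]
gripper_width: 0.574
gripper_force: 0.0
t 13.0 tcp [ 0.4893 -0.3686  0.214 ] yawY 82.82 zax [-0.001 -0.    -1.   ] w 50.0 F [ 1.  -0.1 -0.5] j [-22.  21.  -2.   0. -67. -75.]
turn [-0.08  0.12  0.  ] shift now-axes [ 0.145   0.6586 -0.0041] shift after-turn axes [0.1453 0.6585 0.0035]
```

View pics/w4.png

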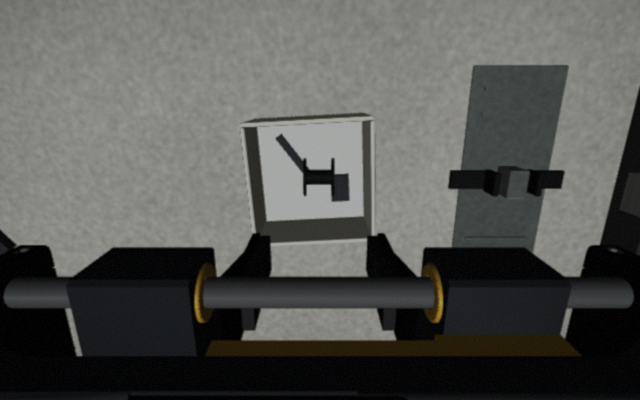

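The spent reel lies in the tub (pixel 320,177). Next, look over the rack.

```bash
python3 -m handwheel '[[[0,0,0,0.0068,0.0441,0,0.05],[0,0,0,0.0068,0.0441,0,0.05],[0,0,0,0.0068,0.0441,0,0.05],[0,0,0,0.0068,0.0441,0,0.05],[0,0,0,0.0068,0.0441,0,0.05],[0,0,0,0.0068,0.0441,0,0.05],[0,0,0,0.0068,0.0441,0,0.05],[0,0,0,0.0068,0.0441,0,0.05],[0,0,0,0.0068,0.0441,0,0.05],[0,0,0,0.0068,0.0441,0,0.05],[0,0,0,0.0068,0.0441,0,0.05],[0,0,0,0.0068,0.0441,0,0.05]]]'
python3 -m handwheel '[[[0,0,0,0.0068,0.0441,0,0.05],[0,0,0,0.0068,0.0441,0,0.05],[0,0,0,0.0068,0.0441,0,0.05],[0,0,-0.85,0,0,0,0.05],[0,0,-0.82,0,0,0,0.05],[0,0,0,0,0,0,0.05],[0,0,0,0,0,0,0.05]]]'
python3 - <<'E'
from h import *
st();C=cam("wrist");im=cams.capture("wrist")
cv2.imwrite("pics/w5.png",im[:,:,::-1]);np.savez("w5.npz",im=im,K=C[0],R=C[1],t=C[2])
E
```

```text
time_s: 14.25
tcp_pos: [0.4743, 0.1686, 0.2122]
ee_rot: [[-0.992, 0.125, -0.001], [0.125, 0.992, 0.002], [0.001, 0.002, -1.0]]
wrist_force: [1.4, -0.9, 0.4]
gripper_width: 0.577
gripper_force: 0.0
time_s: 14.95
tcp_pos: [0.4708, 0.3004, 0.2117]
ee_rot: [[-0.999, -0.048, -0.002], [-0.048, 0.999, 0.001], [0.002, 0.001, -1.0]]
wrist_force: [0.6, -0.7, -0.5]
gripper_width: 0.577
gripper_force: 0.0
t 14.9 tcp [0.4708 0.3004 0.2117] yawY 92.74 zax [-0.002  0.001 -1.   ] w 50.2 F [ 0.6 -0.7 -0.5] j [  49.   16.  -10.   -0.  -64. -136.]
```

View pics/w5.png

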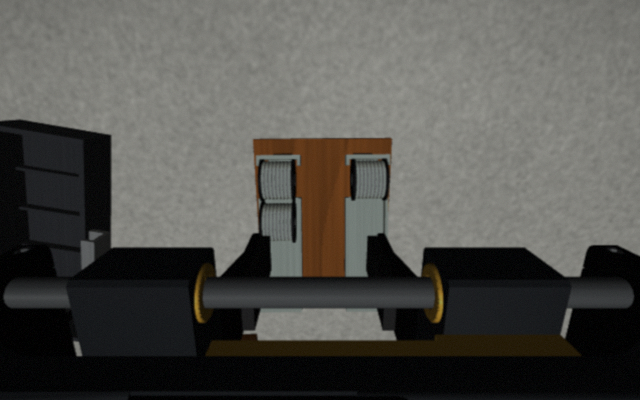

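```bash
python3 - <<'E'
from h import *
from scipy.optimize import least_squares
d=np.load("w5.npz");C=(d["K"],d["R"],d["t"])
g=cv2.cvtColor(d["im"],cv2.COLOR_RGB2GRAY).astype(int)
for v in(172,182,192):print(v,g[v,252:304],g[v,342:396])
print(unproj(C,[(254,138),(392,138)],0.01).round(4),unproj(C,[(254,138),(392,138)],0.0).round(4))
print("reel tops",unproj(C,[(278,180),(370,180)],.079).round(4))
def pts(x,y,a):
    R=np.array([[np.cos(a),-np.sin(a)],[np.sin(a),np.cos(a)]])
    f=lambda X,Y,Z:[*(R@[X,Y]+[x,y]),Z]
    return [f(.015,s*.043+o,.079) for s in(-1,1) for o in(-.016,.016)]
E
python3 - <<'E'
import cv2
im=cv2.imread("pics/w5.png");cv2.imwrite("pics/w5c.png",cv2.resize(im[125:250,235:405],None,fx=4,fy=4,interpolation=cv2.INTER_CUBIC))
E
```

```text
172 [135 136 124  87  64  50  24  15  44  91 112 109 103 109 114 102 102 113
 116 105 105 115 112 102 106 116 112 103 109 114 106 102 112 115 104 106
 116 108  69  25   9   3   3  17  45  63  68  66  67  70  67  65] [ 71  70  65  63  65  67  68  60  25   6   1   8   8  27  69 112 113 103
 104 117 114 101 107 116 108 103 109 114 109 102 106 113 103 102 111 112
  98  99 115 110  99 105 113  95  50  15  18  51  98 125 133 133 133 131]
182 [135 135 124  99  70  49  28  22  50  90 106  97 101 112 111  99 102 111
 107  98 103 116 112 102 106 115 110 104 109 113 107 105 109 113 104 105
 114 108  76  35  17  17  21  29  45  61  67  65  68  66  66  66] [ 73  68  66  63  63  67  68  58  27  25  23  10  14  24  57 100 113 105
 105 110 112 103 104 116 110 104 108 115 109 104 110 113 102 104 114 111
 106 100 110 111 100 100 113  98  52  21  23  63 111 133 137 137 136 138]
192 [137 139 139 126  91  62  38  16  19  55 101 113 106 104 111 111  95 105
 114 108 101 108 116 104 103 112 114 100 102 115 112  98 104 115 106  99
 109 113  91  45  15   9   7  15  40  60  65  67  68  66  66  66] [ 68  68  65  61  64  65  68  62  32  10   0   7  14  38  81 114 112 101
 107 115 108 103 114 115 105 102 110 108 101 107 115 109 101 105 112 104
 102 112 112 103 106 113  99  54  15  19  52  99 130 137 133 136 136 133]
[[0.4383 0.2294 0.01  ]
 [0.4314 0.3762 0.01  ]] [[0.4395 0.2276 0.    ]
 [0.4325 0.3784 0.    ]]
reel tops [[0.4662 0.2632 0.079 ]
 [0.4623 0.3454 0.079 ]]
```

View pics/w5c.png

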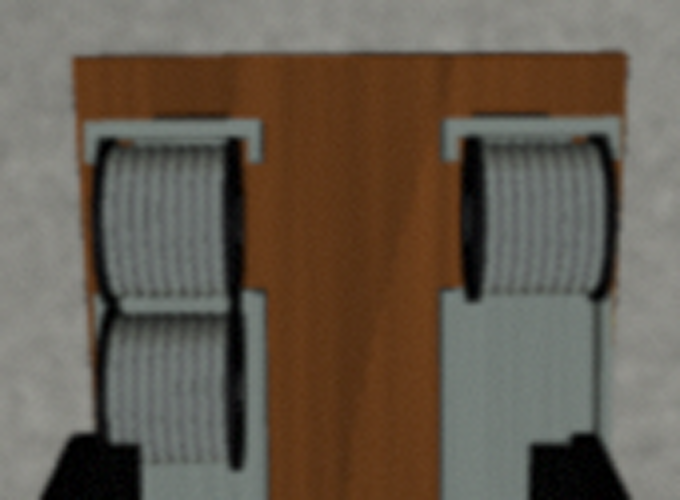

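Run:
```python
from h import *
d=np.load("w5.npz");C=(d["K"],d["R"],d["t"]);K=C[0]
for c in(276,372):
    th=[np.arctan((v-K[1,2])/K[1,1]) for v in(159.5,200)];v=K[1,2]+K[1,1]*np.tan(np.mean(th));print(v,unproj(C,[(c,v)],.059).round(4))
    print("ang half",np.diff(th)/2, "expect", .02/np.linalg.norm(unproj(C,[(c,v)],.059)+C[1].T@C[2]))
M=unproj(C,[(258.3,180),(389,180)],.079);print(M,np.linalg.norm(M[1]-M[0]),M.mean(0))
m=M.mean(0);e=M[1]-M[0];e/=np.linalg.norm(e);print("lanes",m-e*.043,m+e*.043,yaw(e))
```

```text
179.81209812021655 [[0.471  0.2591 0.059 ]]
ang half [0.05929493] expect 0.06104648529198489
179.81209812021655 [[0.4667 0.3506 0.059 ]]
ang half [0.05929493] expect 0.06076363561533932
[[0.46702848 0.24558404 0.079     ]
 [0.46155135 0.36232816 0.079     ]] 0.11687252940536373 [0.46428991 0.3039561  0.079     ]
lanes [0.46630507 0.26100335 0.079     ] [0.46227476 0.34690886 0.079     ] 92.68609908319284
```

Run:
```python
from h import *
go([.470,.261,.12],92.7)
```

```text
turn [ 0.01 -0.02  0.01] shift now-axes [ 0.0025 -0.0393  0.0916] shift after-turn axes [ 0.0027 -0.0392  0.0917]
```

```bash
python3 -m handwheel '[[[0,0,0,0.001,-0.02,0.03,0.048],[0,0,0,0.001,-0.0193,0.03,0.048],[0,0,0,0,0,0.03,0.048],[0,0,0,0,0,0,0.048],[0,0,0,0,0,0,0.048]]]'
python3 - <<'E'
from h import *
st();go([.470,.261,.047],92.7)
C=cam("wrist");im=cams.capture("wrist");cv2.imwrite("pics/w6.png",im[:,:,::-1])
print(proj(C,[[.471,.261,.059],[.471,.277,.079],[.471,.245,.079]]).round(0))
E
```

```text
time_s: 15.5
tcp_pos: [0.4711, 0.2613, 0.1219]
ee_rot: [[-0.999, -0.049, -0.002], [-0.049, 0.999, 0.0], [0.002, 0.0, -1.0]]
wrist_force: [-0.1, -0.1, 0.9]
gripper_width: 0.551
gripper_force: 0.0
t 15.5 tcp [0.4711 0.2613 0.1219] yawY 92.82 zax [-0.002  0.    -1.   ] w 47.9 F [-0.1 -0.1  0.9] j [  46.   19.  -20.   -0.  -51. -133.]
turn [ 0.   -0.02  0.02] shift now-axes [ 0.001  -0.0002  0.0749] shift after-turn axes [ 0.0012 -0.0002  0.0749]
[[319. 212.]
 [344. 223.]
 [295. 221.]]
```

View pics/w6.png

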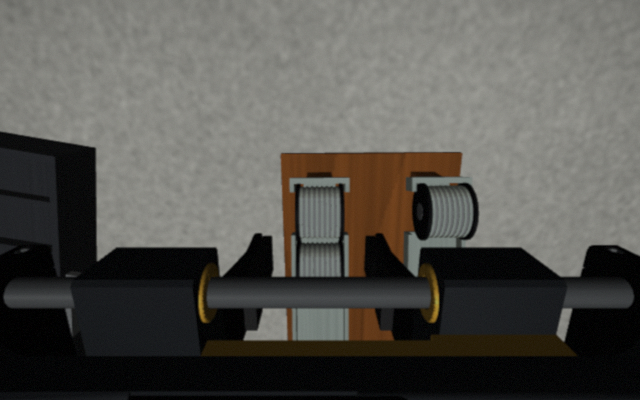

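The stop reel sits between the fingers (pixel 320,212) where the projection predicts. Descend and grasp.

```bash
python3 -m handwheel '[[[0,0,0,0.001,0,0.025,0.048],[0,0,0,0,0,0.025,0.048],[0,0,0,0,0,0.015,0.048],[0,0,0,0,0,0.01,0.048],[0,0,0,0,0,0,0.048],[0,0,0,0,0,0,0.026],[0,0,0,0,0,0,0.026],[0,0,0,0,0,0,0.026],[0,0,0,0,0,0,0.026],[0,0,0,0,0,0,0.026]]]'
python3 -m handwheel '[[[0,0,0,0,0,-0.01,0.026],[0,0,0,0,0,-0.02,0.026],[0,0,0,0,0,-0.035,0.026],[0,0,0,0,0,-0.045,0.026],[0,0,0,0,0,0,0.026],[0,0,0,0,0,0,0.026]]]'
python3 - <<'E'
from h import *
st();go([*bx(.045),.157],82.9)
E
```

```text
time_s: 16.55
tcp_pos: [0.4698, 0.2617, 0.0471]
ee_rot: [[-0.999, -0.05, -0.002], [-0.05, 0.999, 0.002], [0.001, 0.002, -1.0]]
wrist_force: [-0.9, 1.0, 4.4]
gripper_width: 0.364
gripper_force: 30.0
time_s: 17.15
tcp_pos: [0.4694, 0.2611, 0.1571]
ee_rot: [[-0.999, -0.049, -0.002], [-0.049, 0.999, 0.002], [0.002, 0.002, -1.0]]
wrist_force: [-0.8, -0.4, -2.2]
gripper_width: 0.367
gripper_force: 30.0
t 17.1 tcp [0.4694 0.2611 0.1571] yawY 92.82 zax [-0.002  0.002 -1.   ] w 31.9 F [-0.8 -0.4 -2.2] j [  46.   17.  -17.   -0.  -56. -133.]
turn [ 0.02 -0.02  1.65] shift now-axes [-0.1166 -0.2622 -0.0007] shift after-turn axes [-1.601e-01 -2.382e-01  1.000e-04]
```

```bash
python3 -m handwheel '[[[0.02,-0.02,0.83,0,0,0,0.026],[0,0,0.82,0,0,0,0.026],[0,0,0,-0.0229,-0.034,0,0.026],[0,0,0,-0.0229,-0.034,0,0.026],[0,0,0,-0.0229,-0.034,0,0.026],[0,0,0,-0.0229,-0.034,0,0.026],[0,0,0,-0.0229,-0.034,0,0.026],[0,0,0,-0.0229,-0.034,0,0.026],[0,0,0,-0.0229,-0.034,0.01,0.026],[0,0,0,0,0,0.03,0.026],[0,0,0,0,0,0,0.026],[0,0,0,0,0,0,0.026]]]'
python3 - <<'E'
from h import *
st();go([*bx(.045),.013],82.9)
E
```

```text
time_s: 18.35
tcp_pos: [0.5981, 0.0049, 0.1148]
ee_rot: [[-0.992, 0.123, -0.006], [0.123, 0.992, -0.003], [0.005, -0.004, -1.0]]
wrist_force: [0.3, 0.1, -0.8]
gripper_width: 0.363
gripper_force: 30.0
t 18.4 tcp [0.5981 0.0049 0.1148] yawY 82.96 zax [-0.006 -0.003 -1.   ] w 31.6 F [ 0.3  0.1 -0.8] j [  16.   25.  -12.    0.  -54. -113.]
turn [-0.04 -0.05  0.01] shift now-axes [-0.0012  0.0005  0.1018] shift after-turn axes [-7.000e-04  1.000e-04  1.018e-01]
```

```bash
python3 -m handwheel '[[[-0.03,-0.03,0,-0.001,0,0.03,0.026],[0,0,0,0,0,0.03,0.026],[0,0,0,0,0,0.02,0.026],[0,0,0,0,0,0.012,0.026],[0,0,0,0,0,0.009,0.026],[0,0,0,0,0,0,0.026],[0,0,0,0,0,0,0.026]]]'
python3 - <<'E'
from h import *
st()
E
```

```text
time_s: 19.05
tcp_pos: [0.6014, 0.0055, 0.0165]
ee_rot: [[-0.993, 0.122, 0.004], [0.122, 0.993, 0.001], [-0.004, 0.002, -1.0]]
wrist_force: [0.8, 0.4, -0.4]
gripper_width: 0.364
gripper_force: 30.0
t 19.1 tcp [0.6014 0.0055 0.0165] yawY 83.0 zax [ 0.004  0.001 -1.   ] w 31.7 F [ 0.8  0.4 -0.4] j [  16.   32.  -17.   -0.  -41. -113.]
```

```bash
python3 -m handwheel '[[[0,0,0,0.002,0,0.002,0.026],[0,0,0,0,0,0.0015,0.026],[0,0,0,0,0,0,0.026],[0,0,0,0,0,0,0.044],[0,0,0,0,0,0,0.044],[0,0,0,0,0,0,0.044]]]'; python3 -m handwheel '[[[0,0,0,0,0,-0.02,0.044],[0,0,0,0,0,-0.04,0.044],[0,0,0,0,0,-0.045,0.044],[0,0,0,0,0,-0.03,0.044],[0,0,0,0,0,0,0.044],[0,0,0,0,0,0,0.044]]]'
python3 - <<'E'
from h import *
st();go([.466,.347,.14],92.7)
E
```

```text
time_s: 19.65
tcp_pos: [0.5987, 0.0053, 0.012]
ee_rot: [[-0.992, 0.123, 0.003], [0.123, 0.992, 0.001], [-0.003, 0.001, -1.0]]
wrist_force: [-0.3, 0.0, 0.5]
gripper_width: 0.488
gripper_force: 0.0
time_s: 20.25
tcp_pos: [0.5982, 0.0053, 0.1474]
ee_rot: [[-0.992, 0.123, 0.004], [0.123, 0.992, 0.002], [-0.003, 0.002, -1.0]]
wrist_force: [0.0, -0.2, -0.4]
gripper_width: 0.5
gripper_force: 0.0
t 20.2 tcp [0.5982 0.0053 0.1474] yawY 82.93 zax [ 0.004  0.002 -1.   ] w 43.5 F [ 0.  -0.2 -0.4] j [  16.   23.  -10.   -0.  -57. -113.]
turn [ 0.02  0.03 -1.63] shift now-axes [0.1733 0.3228 0.0075] shift after-turn axes [0.116  0.3476 0.0074]
```

```bash
python3 -m handwheel '[[[0.02,0.03,-0.82,0,0,0,0.048],[0,0,-0.81,0,0,0,0.048],[0,0,0,0.0129,0.0386,0,0.048],[0,0,0,0.0129,0.0386,0,0.048],[0,0,0,0.0129,0.0386,0,0.048],[0,0,0,0.0129,0.0386,0,0.048],[0,0,0,0.0129,0.0386,0,0.048],[0,0,0,0.0129,0.0386,0,0.048],[0,0,0,0.0129,0.0386,0,0.048],[0,0,0,0.0129,0.0386,0,0.048],[0,0,0,0.0129,0.0386,0,0.048],[0,0,0,0,0,0,0.048]]]'; python3 -m handwheel '[[[0,0,0,0,0,0.01,0.048],[0,0,0,0,0,0,0.048],[0,0,0,0,0,0,0.048]]]'
python3 - <<'E'
from h import *
st();go([.466,.347,.047],92.7)
E
```

```text
time_s: 21.45
tcp_pos: [0.4638, 0.3499, 0.1446]
ee_rot: [[-0.999, -0.053, -0.003], [-0.053, 0.999, -0.002], [0.003, -0.002, -1.0]]
wrist_force: [0.0, -0.4, -0.2]
gripper_width: 0.555
gripper_force: 0.0
time_s: 21.75
tcp_pos: [0.4657, 0.345, 0.1355]
ee_rot: [[-0.999, -0.046, -0.003], [-0.046, 0.999, -0.003], [0.003, -0.003, -1.0]]
wrist_force: [0.2, -0.2, 0.2]
gripper_width: 0.548
gripper_force: 0.0
t 21.8 tcp [0.4657 0.345  0.1355] yawY 92.64 zax [-0.003 -0.003 -1.   ] w 47.7 F [ 0.2 -0.2  0.2] j [  53.   22.  -13.   -0.  -55. -140.]
turn [-0.03 -0.03 -0.01] shift now-axes [-0.0007  0.0023  0.0885] shift after-turn axes [-0.0004  0.002   0.0885]
```

```bash
python3 -m handwheel '[[[-0.02,-0.02,0,0,0.0015,0.03,0.048],[0,0,0,0,0,0.03,0.048],[0,0,0,0,0,0.018,0.048],[0,0,0,0,0,0.01,0.048],[0,0,0,0,0,0,0.048],[0,0,0,0,0,0,0.026],[0,0,0,0,0,0,0.026],[0,0,0,0,0,0,0.026],[0,0,0,0,0,0,0.026],[0,0,0,0,0,0,0.026]]]'
python3 -m handwheel '[[[0,0,0,0,0,-0.01,0.026],[0,0,0,0,0,-0.02,0.026],[0,0,0,0,0,-0.035,0.026],[0,0,0,0,0,-0.045,0.026],[0,0,0,0,0,0,0.026],[0,0,0,0,0,0,0.026]]]'
python3 - <<'E'
from h import *
st();go([*bx(0),.157],82.9)
E
```

```text
time_s: 22.75
tcp_pos: [0.4662, 0.3486, 0.0499]
ee_rot: [[-0.999, -0.048, 0.003], [-0.048, 0.999, 0.002], [-0.003, 0.002, -1.0]]
wrist_force: [-0.1, -1.2, 5.9]
gripper_width: 0.365
gripper_force: 30.0
time_s: 23.35
tcp_pos: [0.4654, 0.3484, 0.1601]
ee_rot: [[-0.999, -0.047, 0.002], [-0.047, 0.999, 0.004], [-0.002, 0.004, -1.0]]
wrist_force: [0.2, 0.1, -1.7]
gripper_width: 0.37
gripper_force: 30.0
t 23.4 tcp [0.4654 0.3484 0.1601] yawY 92.71 zax [ 0.002  0.004 -1.   ] w 32.2 F [ 0.2  0.1 -1.7] j [  53.   21.  -11.   -0.  -58. -140.]
turn [0.04 0.02 1.64] shift now-axes [-0.0726 -0.3417  0.0019] shift after-turn axes [-0.1298 -0.3244  0.0031]
```

```bash
python3 -m handwheel '[[[0.02,0.02,0.82,0,0,0,0.026],[0,0,0.82,0,0,0,0.026],[0,0,0,-0.0162,-0.0406,0,0.026],[0,0,0,-0.0162,-0.0406,0,0.026],[0,0,0,-0.0162,-0.0406,0,0.026],[0,0,0,-0.0162,-0.0406,0,0.026],[0,0,0,-0.0162,-0.0406,0,0.026],[0,0,0,-0.0162,-0.0406,0,0.026],[0,0,0,-0.0162,-0.0406,0,0.026],[0,0,0,-0.0162,-0.0406,0.01,0.026],[0,0,0,0,0,0.03,0.026],[0,0,0,0,0,0,0.026]]]';python3 -m handwheel '[[[0,0,0,0,0,0.01,0.026],[0,0,0,0,0,0,0.026],[0,0,0,0,0,0,0.026]]]'
python3 - <<'E'
from h import *
st();go([*bx(0),.015],82.9)
E
```

```text
time_s: 24.55
tcp_pos: [0.5497, 0.0076, 0.1137]
ee_rot: [[-0.992, 0.128, -0.013], [0.128, 0.992, -0.002], [0.013, -0.004, -1.0]]
wrist_force: [-1.4, -0.2, -2.2]
gripper_width: 0.371
gripper_force: 30.0
time_s: 24.85
tcp_pos: [0.5542, 0.0107, 0.1094]
ee_rot: [[-0.993, 0.122, -0.0], [0.122, 0.993, -0.001], [0.0, -0.001, -1.0]]
wrist_force: [0.3, -0.3, -0.3]
gripper_width: 0.362
gripper_force: 30.0
t 24.9 tcp [0.5542 0.0107 0.1094] yawY 83.0 zax [-0.    -0.001 -1.   ] w 31.5 F [ 0.3 -0.3 -0.3] j [  18.   21.  -18.    0.  -50. -115.]
turn [-0.01 -0.    0.02] shift now-axes [ 0.     -0.0001  0.0944] shift after-turn axes [ 0.     -0.0002  0.0944]
```

```bash
python3 -m handwheel '[[[0,0,0,0,0,0.03,0.026],[0,0,0,0,0,0.03,0.026],[0,0,0,0,0,0.02,0.026],[0,0,0,0,0,0.009,0.026],[0,0,0,0,0,0.004,0.026],[0,0,0,0,0,0,0.026],[0,0,0,0,0,0,0.026],[0,0,0,0,0,0,0.026]]]'
python3 - <<'E'
from h import *
st();go([*bx(0),.015],82.9)
E
```

```text
time_s: 25.65
tcp_pos: [0.5546, 0.0099, 0.0169]
ee_rot: [[-0.992, 0.124, 0.001], [0.124, 0.992, -0.0], [-0.001, 0.0, -1.0]]
wrist_force: [0.1, 0.3, -1.0]
gripper_width: 0.36
gripper_force: 30.0
t 25.6 tcp [0.5546 0.0099 0.0169] yawY 82.9 zax [ 0.001 -0.    -1.   ] w 31.3 F [ 0.1  0.3 -1. ] j [  18.   29.  -23.    0.  -38. -115.]
turn [0.   0.01 0.  ] shift now-axes [0.0006 0.0005 0.0019] shift after-turn axes [0.0006 0.0005 0.0019]
```

```bash
python3 -m handwheel '[[[0,0,0,0,0,0.001,0.026],[0,0,0,0,0,0,0.026],[0,0,0,0,0,0,0.044],[0,0,0,0,0,0,0.044],[0,0,0,0,0,0,0.044]]]'; python3 -m handwheel '[[[0,0,0,0,0,-0.02,0.044],[0,0,0,0,0,-0.04,0.044],[0,0,0,0,0,-0.045,0.044],[0,0,0,0,0,-0.03,0.044],[0,0,0,0,0,0,0.044],[0,0,0,0,0,0,0.044]]]'
python3 - <<'E'
from h import *
st();go([.470,.2615,.14],92.7)
E
```

```text
time_s: 26.15
tcp_pos: [0.5539, 0.0096, 0.0149]
ee_rot: [[-0.992, 0.124, -0.001], [0.124, 0.992, -0.001], [0.001, -0.001, -1.0]]
wrist_force: [-0.2, -0.6, -0.3]
gripper_width: 0.485
gripper_force: 0.0
time_s: 26.75
tcp_pos: [0.5539, 0.0098, 0.1503]
ee_rot: [[-0.992, 0.124, 0.0], [0.124, 0.992, 0.0], [-0.0, 0.0, -1.0]]
wrist_force: [-2.1, 0.1, -1.3]
gripper_width: 0.508
gripper_force: 0.0
t 26.8 tcp [0.5539 0.0098 0.1503] yawY 82.87 zax [ 0.  0. -1.] w 44.2 F [-2.1  0.1 -1.3] j [  18.   19.  -16.   -0.  -56. -115.]
turn [ 0.    0.   -1.64] shift now-axes [0.1145 0.2393 0.0103] shift after-turn axes [0.0719 0.2554 0.0103]
```

```bash
python3 -m handwheel '[[[0,0,-0.82,0,0,0,0.048],[0,0,-0.82,0,0,0,0.048],[0,0,0,0.012,0.0426,0,0.048],[0,0,0,0.012,0.0426,0,0.048],[0,0,0,0.012,0.0426,0,0.048],[0,0,0,0.012,0.0426,0,0.048],[0,0,0,0.012,0.0426,0,0.048],[0,0,0,0.012,0.0424,0,0.048],[0,0,0,0,0,0.01,0.048],[0,0,0,0,0,0,0.048],[0,0,0,0,0,0,0.048]]]'
python3 - <<'E'
from h import *
st();go([.470,.2615,.048],92.7)
C=cam("wrist");im=cams.capture("wrist");cv2.imwrite("pics/w7.png",im[:,:,::-1])
print(proj(C,[[.471,.261,.059]]).round(0))
E
```

```text
time_s: 27.85
tcp_pos: [0.4693, 0.2601, 0.1384]
ee_rot: [[-0.999, -0.047, -0.003], [-0.047, 0.999, -0.003], [0.004, -0.003, -1.0]]
wrist_force: [0.0, -0.2, 0.2]
gripper_width: 0.551
gripper_force: 0.0
t 27.9 tcp [0.4693 0.2601 0.1384] yawY 92.7 zax [-0.003 -0.003 -1.   ] w 48.0 F [ 0.  -0.2  0.2] j [  46.   18.  -19.   -0.  -53. -134.]
turn [-0.03 -0.03 -0.  ] shift now-axes [-0.0011  0.0016  0.0904] shift after-turn axes [-0.0008  0.0013  0.0904]
[[321. 207.]]
```

View pics/w7.png

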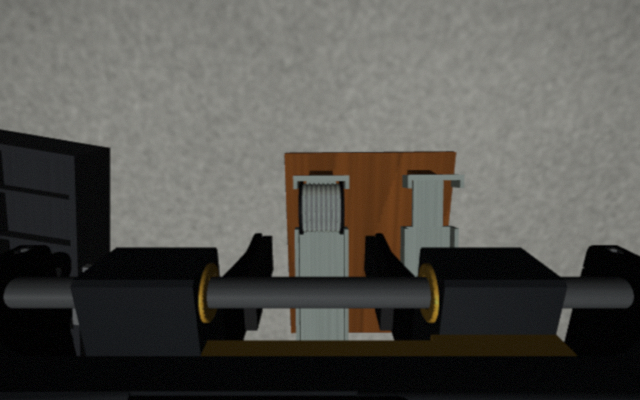

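The last reel has rolled to the stop (pixel 321,207), and no others remain on the rack.

```bash
python3 -m handwheel '[[[-0.02,-0.02,0,0,0.001,0.03,0.048],[0,0,0,0,0,0.03,0.048],[0,0,0,0,0,0.02,0.048],[0,0,0,0,0,0.01,0.048],[0,0,0,0,0,0,0.048],[0,0,0,0,0,0,0.026],[0,0,0,0,0,0,0.026],[0,0,0,0,0,0,0.026],[0,0,0,0,0,0,0.026],[0,0,0,0,0,0,0.026]]]'
python3 -m handwheel '[[[0,0,0,0,0,-0.01,0.026],[0,0,0,0,0,-0.02,0.026],[0,0,0,0,0,-0.035,0.026],[0,0,0,0,0,-0.045,0.026],[0,0,0,0,0,0,0.026],[0,0,0,0,0,0,0.026]]]'
python3 - <<'E'
from h import *
st();go([*bx(-.045),.11],82.9)
E
```

```text
time_s: 28.9
tcp_pos: [0.4704, 0.2628, 0.0509]
ee_rot: [[-0.999, -0.048, 0.003], [-0.048, 0.999, 0.002], [-0.003, 0.002, -1.0]]
wrist_force: [0.2, -1.0, 5.2]
gripper_width: 0.363
gripper_force: 30.0
time_s: 29.5
tcp_pos: [0.4695, 0.2626, 0.1609]
ee_rot: [[-0.999, -0.047, 0.002], [-0.047, 0.999, 0.004], [-0.002, 0.004, -1.0]]
wrist_force: [0.1, -0.5, -2.1]
gripper_width: 0.365
gripper_force: 30.0
t 29.5 tcp [0.4695 0.2626 0.1609] yawY 92.71 zax [ 0.002  0.004 -1.   ] w 31.8 F [ 0.1 -0.5 -2.1] j [  46.   17.  -17.   -0.  -56. -134.]
turn [0.04 0.02 1.63] shift now-axes [-0.0282 -0.2483  0.05  ] shift after-turn axes [-0.0701 -0.2397  0.0509]
```

```bash
python3 -m handwheel '[[[0.02,0.02,0.82,0,0,0,0.026],[0,0,0.81,0,0,0,0.026],[0,0,0,-0.0117,-0.04,0,0.026],[0,0,0,-0.0117,-0.04,0,0.026],[0,0,0,-0.0117,-0.04,0,0.026],[0,0,0,-0.0117,-0.04,0,0.026],[0,0,0,-0.0117,-0.04,0,0.026],[0,0,0,-0.0117,-0.0397,0.02,0.026],[0,0,0,0,0,0.03,0.026],[0,0,0,0,0,0,0.026],[0,0,0,0,0,0,0.026],[0,0,0,0,0,0,0.026]]]'
python3 - <<'E'
from h import *
st();go([*bx(-.045),.016],82.9)
E
```

```text
time_s: 30.7
tcp_pos: [0.5106, 0.0166, 0.1107]
ee_rot: [[-0.993, 0.121, 0.0], [0.121, 0.993, -0.001], [-0.0, -0.001, -1.0]]
wrist_force: [-0.2, 0.1, -0.8]
gripper_width: 0.362
gripper_force: 30.0
t 30.7 tcp [0.5106 0.0166 0.1107] yawY 83.04 zax [ 0.    -0.001 -1.   ] w 31.5 F [-0.2  0.1 -0.8] j [  20.   18.  -24.    0.  -48. -117.]
turn [-0.    0.    0.02] shift now-axes [ 0.0011 -0.0006  0.0947] shift after-turn axes [ 0.001  -0.0007  0.0947]
```

```bash
python3 -m handwheel '[[[0,0,0.02,0.001,-0.0005,0.03,0.026],[0,0,0,0,0,0.03,0.026],[0,0,0,0,0,0.02,0.026],[0,0,0,0,0,0.009,0.026],[0,0,0,0,0,0.004,0.026],[0,0,0,0,0,0.001,0.026],[0,0,0,0,0,0,0.026],[0,0,0,0,0,0,0.026],[0,0,0,0,0,0,0.044],[0,0,0,0,0,0,0.044],[0,0,0,0,0,0,0.044]]]'; python3 -m handwheel '[[[0,0,0,0,0,-0.02,0.044],[0,0,0,0,0,-0.04,0.044],[0,0,0,-0.013,-0.025,-0.045,0.044],[0,0,0,-0.013,-0.025,-0.045,0.062],[0,0,0,-0.013,-0.025,-0.045,0.062],[0,0,0,0,-0.025,0,0.062],[0,0,0,0,0,0,0.062],[0,0,0,0,0,0,0.062]]]'
python3 - <<'E'
from h import *
st();C=cam("wrist");im=cams.capture("wrist")
cv2.imwrite("pics/w8.png",im[:,:,::-1]);np.savez("w8.npz",im=im,K=C[0],R=C[1],t=C[2])
E
```

```text
time_s: 31.8
tcp_pos: [0.509, 0.0153, 0.0161]
ee_rot: [[-0.992, 0.125, -0.0], [0.125, 0.992, -0.0], [0.0, -0.001, -1.0]]
wrist_force: [-0.5, -1.4, 0.1]
gripper_width: 0.491
gripper_force: 0.0
time_s: 32.6
tcp_pos: [0.5329, -0.0844, 0.2025]
ee_rot: [[-0.992, 0.126, -0.002], [0.126, 0.992, -0.0], [0.002, -0.001, -1.0]]
wrist_force: [0.4, -0.1, 0.5]
gripper_width: 0.708
gripper_force: 0.0
t 32.6 tcp [ 0.5329 -0.0844  0.2025] yawY 82.74 zax [-0.002 -0.    -1.   ] w 61.6 F [ 0.4 -0.1  0.5] j [   8.   15.  -13.    0.  -62. -105.]
```

View pics/w8.png

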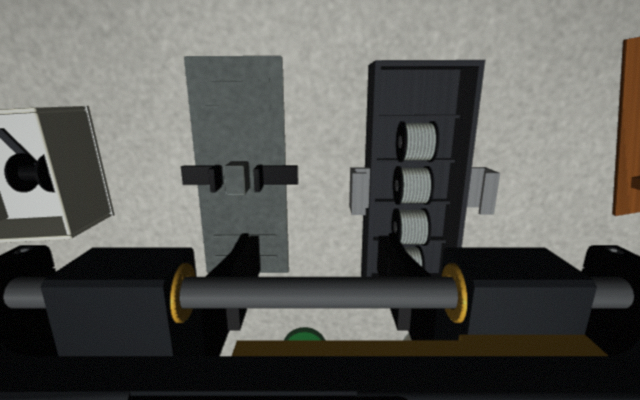

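Four full reels stand in pockets 2–5 and the lid lies left of the box (grip at 236,178). Measure the lid now.

```bash
cat >> h.py <<'E'
def lid(f,rows,c0,c1,e0,e1,z=.011):
    d=np.load(f);im=d["im"];C=(d["K"],d["R"],d["t"])
    L,R=edges(im,C,rows,c0,c1,z);vl,pl=line(L);vr,pr=line(R);v=(vl+vr)/2;v/=np.linalg.norm(v);n=np.array([-v[1],v[0]])
    e=unproj(C,[e0,e1],z)[:,:2]@v;c=v*e.mean()+n*(pl@n+pr@n)/2
    print("yaws",yaw(vl),yaw(vr),"width",abs((pr-pl)@n),"len",e[1]-e[0],"centre",c.round(4));return c,yaw(v)
E
python3 - <<'E'
from h import *
c,a=lid("w8.npz",list(range(65,158,3))+list(range(195,225,3)),175,305,(234,56.5),(262,272))
go([*c,.10],a+90)
d=np.load("w8.npz");g=cv2.cvtColor(d["im"],cv2.COLOR_RGB2GRAY).astype(int);print(g[50:64,234],g[265:280,262])
E
```

```text
yaws -7.1267037 -7.109896 width 0.095884204 len 0.23295427574053845 centre [ 0.5235 -0.1677]
turn [-0.01 -0.03 -0.01] shift now-axes [-0.0016 -0.0842  0.1023] shift after-turn axes [-0.0012 -0.0843  0.1022]
[169 170 174 175 173 157 106  81  81  81  86  85  85  84] [ 85  84  87  85  88  88  91 118 169 175 165 123  52  18  20]
```

```bash
python3 -m handwheel '[[[0,-0.03,0,0,-0.028,0.03,0.062],[0,0,0,-0.001,-0.028,0.03,0.062],[0,0,0,0,-0.028,0.03,0.062],[0,0,0,0,0,0.012,0.062],[0,0,0,0,0,0,0.062],[0,0,0,0,0,0,0.062],[0,0,0,0,0,0,0.062]]]'
python3 - <<'E'
from h import *
st();go([.5233,-.1673,.0225],82.9)
C=cam("wrist");im=cams.capture("wrist");cv2.imwrite("pics/w9.png",im[:,:,::-1])
print(proj(C,[[.5233,-.1673,.039],[*(np.array([.5233,-.1673])+bx(0,.022)-B),.04],[*(np.array([.5233,-.1673])+bx(0,-.022)-B),.04]]))
E
```

```text
time_s: 33.35
tcp_pos: [0.5254, -0.1667, 0.1025]
ee_rot: [[-0.992, 0.123, 0.005], [0.123, 0.992, -0.001], [-0.005, -0.001, -1.0]]
wrist_force: [-0.3, 0.1, 0.3]
gripper_width: 0.714
gripper_force: 0.0
t 33.4 tcp [ 0.5254 -0.1667  0.1025] yawY 82.94 zax [ 0.005 -0.001 -1.   ] w 62.2 F [-0.3  0.1  0.3] j [ -1.  22. -19.   0. -49. -96.]
turn [-0.01  0.05  0.01] shift now-axes [ 0.0024 -0.0008  0.08  ] shift after-turn axes [ 0.002  -0.0009  0.08  ]
[[318.4206301  208.13287246]
 [349.89244764 208.60536215]
 [286.95640044 208.57205679]]
```

View pics/w9.png

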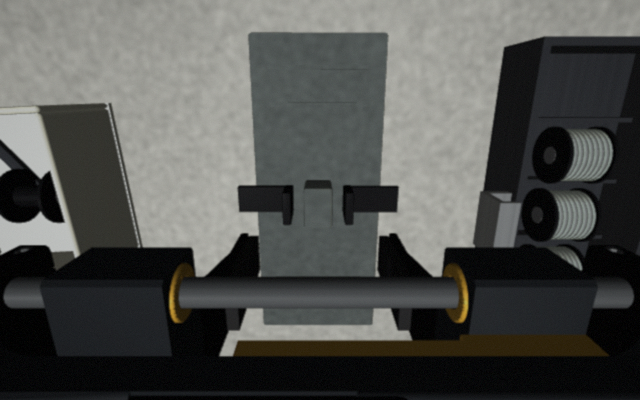

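The lid is still in place, centred between the fingers (grip top near 318,183). Descend, squeeze.

```bash
python3 -m handwheel '[[[0,0.03,0,0.0015,-0.0008,0.03,0.062],[0,0,0,0,0,0.025,0.062],[0,0,0,0,0,0.015,0.062],[0,0,0,0,0,0.008,0.062],[0,0,0,0,0,0,0.062],[0,0,0,0,0,0,0.062]]]'
python3 - <<'E'
from h import *
st();go([.5233,-.1673,.0220],82.9)
E
```

```text
time_s: 34.0
tcp_pos: [0.5235, -0.1681, 0.0242]
ee_rot: [[-0.992, 0.124, 0.001], [0.124, 0.992, -0.001], [-0.001, -0.001, -1.0]]
wrist_force: [0.6, -0.1, 0.0]
gripper_width: 0.712
gripper_force: 0.0
t 34.0 tcp [ 0.5235 -0.1681  0.0242] yawY 82.87 zax [ 0.001 -0.001 -1.   ] w 62.0 F [ 0.6 -0.1  0. ] j [ -1.  28. -24.   0. -38. -96.]
turn [-0.01  0.01 -0.  ] shift now-axes [0.0003 0.0008 0.0022] shift after-turn axes [0.0003 0.0008 0.0022]
```

```bash
python3 -m handwheel '[[[0,0,0,0,0.0007,0.002,0.062],[0,0,0,0,0,0,0.028],[0,0,0,0,0,0,0.028],[0,0,0,0,0,0,0.028],[0,0,0,0,0,0,0.028],[0,0,0,0,0,0,0.028],[0,0,0,0,0,0,0.028],[0,0,0,0,0,0,0.028],[0,0,0,0,0,0,0.028]]]'
python3 - <<'E'
from h import *
st()
E
python3 -m handwheel '[[[0,0,0,0,0,-0.01,0.028],[0,0,0,0,0,-0.03,0.028],[0,0,0,0,0,-0.04,0.028],[0,0,0,0,0,-0.04,0.028],[0,0,0,0,0,0,0.028],[0,0,0,0,0,0,0.028],[0,0,0,0,0,0,0.028]]]'
python3 - <<'E'
from h import *
st();go([*bx(0),.14],82.9)
E
```

```text
time_s: 34.9
tcp_pos: [0.523, -0.1673, 0.0219]
ee_rot: [[-0.992, 0.124, -0.0], [0.124, 0.992, -0.001], [0.0, -0.001, -1.0]]
wrist_force: [-1.5, 3.0, 6.3]
gripper_width: 0.349
gripper_force: 30.0
t 34.9 tcp [ 0.523  -0.1673  0.0219] yawY 82.85 zax [-0.    -0.001 -1.   ] w 30.4 F [-1.5  3.   6.3] j [ -1.  28. -24.   0. -38. -96.]
time_s: 35.6
tcp_pos: [0.521, -0.1673, 0.1394]
ee_rot: [[-0.992, 0.126, -0.005], [0.126, 0.992, 0.0], [0.005, -0.0, -1.0]]
wrist_force: [-0.0, 0.2, -3.6]
gripper_width: 0.349
gripper_force: 30.0
t 35.6 tcp [ 0.521  -0.1673  0.1394] yawY 82.79 zax [-0.005  0.    -1.   ] w 30.4 F [-0.   0.2 -3.6] j [ -1.  19. -17.  -0. -54. -96.]
turn [-0.   -0.05 -0.02] shift now-axes [-0.0105  0.1805 -0.0007] shift after-turn axes [-0.0109  0.1805 -0.0006]
```

```bash
python3 -m handwheel '[[[0,-0.03,-0.01,-0.002,0.03,0,0.028],[0,0,0,-0.002,0.03,0,0.028],[0,0,0,-0.002,0.03,0,0.028],[0,0,0,-0.002,0.03,0,0.028],[0,0,0,-0.002,0.03,0,0.028],[0,0,0,0,0.0305,0,0.028],[0,0,0,0,0,0.02,0.028],[0,0,0,0,0,0.02,0.028],[0,0,0,0,0,0,0.028],[0,0,0,0,0,0,0.028],[0,0,0,0,0,0,0.028]]]'
python3 - <<'E'
from h import *
st();go([.5535,.0108,.0619],82.9)
C=cam("wrist");im=cams.capture("wrist");cv2.imwrite("pics/w10.png",im[:,:,::-1])
E
```

```text
time_s: 36.7
tcp_pos: [0.5556, 0.0101, 0.1014]
ee_rot: [[-0.992, 0.124, 0.003], [0.124, 0.992, -0.001], [-0.003, -0.001, -1.0]]
wrist_force: [0.1, -0.1, -2.2]
gripper_width: 0.346
gripper_force: 30.0
t 36.7 tcp [0.5556 0.0101 0.1014] yawY 82.89 zax [ 0.003 -0.001 -1.   ] w 30.1 F [ 0.1 -0.1 -2.2] j [  18.   22.  -19.    0.  -49. -115.]
turn [-0.01  0.03 -0.  ] shift now-axes [0.0023 0.0004 0.0395] shift after-turn axes [0.0022 0.0004 0.0395]
```

View pics/w10.png

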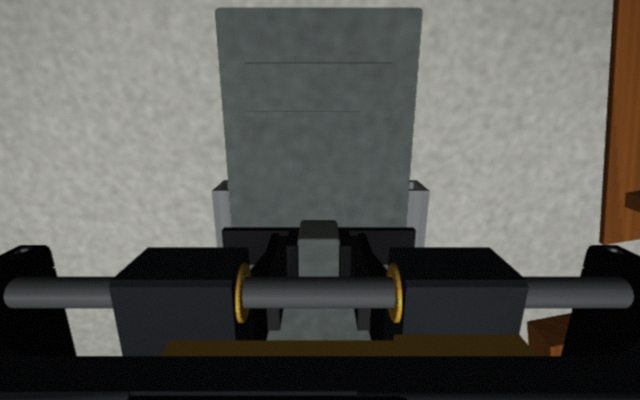

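The lid is held square, tongues (pixels 224–413) inside the catches (218, 425). Lower it.

```bash
python3 -m handwheel '[[[0,0.02,0,0.001,0.0004,0.012,0.028],[0,0,0,0.001,0,0.01,0.028],[0,0,0,0,0,0.008,0.028],[0,0,0,0,0,0.005,0.028],[0,0,0,0,0,0,0.028],[0,0,0,0,0,0,0.028]]]'
python3 - <<'E'
from h import *
st();go([.5535,.0108,.0615],82.9)
E
```

```text
time_s: 37.35
tcp_pos: [0.5534, 0.011, 0.066]
ee_rot: [[-0.992, 0.124, 0.0], [0.124, 0.992, -0.001], [-0.0, -0.001, -1.0]]
wrist_force: [0.2, -0.5, -3.1]
gripper_width: 0.341
gripper_force: 30.0
t 37.4 tcp [0.5534 0.011  0.066 ] yawY 82.9 zax [ 0.    -0.001 -1.   ] w 29.6 F [ 0.2 -0.5 -3.1] j [  18.   25.  -21.    0.  -44. -115.]
turn [-0.01  0.    0.  ] shift now-axes [-0.0001 -0.0001  0.0045] shift after-turn axes [-0.0001 -0.0001  0.0045]
```

```bash
python3 -m handwheel '[[[0,0,0,0,0,0.002,0.028],[0,0,0,0,0,0.002,0.028],[0,0,0,0,0,0.001,0.028],[0,0,0,0,0,0,0.028],[0,0,0,0,0,0,0.028],[0,0,0,0,0,0,0.028]]]'
python3 - <<'E'
from h import *
st()
E
```

```text
time_s: 37.95
tcp_pos: [0.5535, 0.011, 0.0619]
ee_rot: [[-0.992, 0.123, 0.001], [0.123, 0.992, -0.001], [-0.001, -0.001, -1.0]]
wrist_force: [-2.6, 1.8, 5.0]
gripper_width: 0.351
gripper_force: 30.0
t 38.0 tcp [0.5535 0.011  0.0619] yawY 82.91 zax [ 0.001 -0.001 -1.   ] w 30.6 F [-2.6  1.8  5. ] j [  18.   25.  -21.    0.  -44. -115.]
```

```bash
python3 -m handwheel '[[[0,0,0,0,0,0,0.062],[0,0,0,0,0,0,0.062],[0,0,0,0,0,0,0.062],[0,0,0,0,0,0,0.062],[0,0,0,0,0,0,0.062],[0,0,0,0,0,0,0.062]]]'; python3 -m handwheel '[[[0,0,0,0,0,-0.02,0.062],[0,0,0,0,0,-0.04,0.062],[0,0,0,0,0,-0.045,0.062],[0,0,0,0,0,-0.045,0.062],[0,0,0,0,0,-0.04,0.062],[0,0,0,0,0,0,0.062],[0,0,0,0,0,0,0.062],[0,0,0,0,0,0,0.062]]]';python3 - <<'E'
from h import *
st();C=cam("wrist");im=cams.capture("wrist")
cv2.imwrite("pics/w11.png",im[:,:,::-1]);np.savez("w11.npz",im=im,K=C[0],R=C[1],t=C[2])
E
```

```text
time_s: 38.55
tcp_pos: [0.5532, 0.0109, 0.0606]
ee_rot: [[-0.992, 0.124, -0.0], [0.124, 0.992, -0.001], [0.0, -0.001, -1.0]]
wrist_force: [0.0, 0.1, 0.0]
gripper_width: 0.7
gripper_force: 0.0
time_s: 39.35
tcp_pos: [0.5524, 0.011, 0.2495]
ee_rot: [[-0.992, 0.124, -0.003], [0.124, 0.992, -0.001], [0.003, -0.001, -1.0]]
wrist_force: [0.6, -0.6, 0.2]
gripper_width: 0.711
gripper_force: 0.0
t 39.4 tcp [0.5524 0.011  0.2495] yawY 82.87 zax [-0.003 -0.001 -1.   ] w 61.9 F [ 0.6 -0.6  0.2] j [  18.   14.   -7.    0.  -69. -115.]
```

View pics/w11.png

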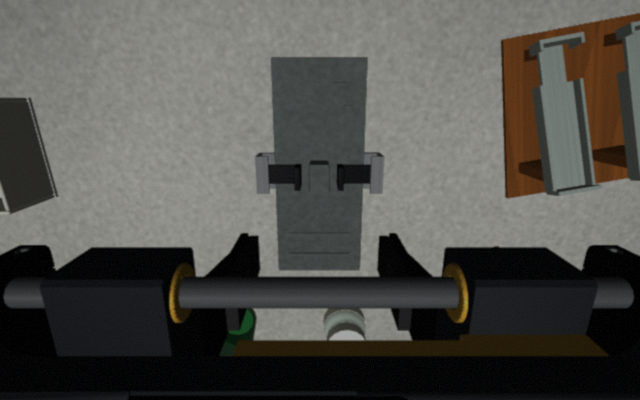

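The lid is seated as at the start, tongues under both catches (tabs at columns 298 and 340). Quick numeric check.

Run:
```python
from h import *
lid("w11.npz",list(range(65,140,3))+list(range(205,260,3)),245,395,(319,57),(319,269.5),.051)
for f in("w1.npz","w11.npz"):
    d=np.load(f);C=(d["K"],d["R"],d["t"])
    g=cv2.cvtColor(d["im"],cv2.COLOR_RGB2GRAY).astype(int);row=g[170];k=np.where(row[250:400]<40)[0]+250
    print(f,k[0],k[-1],[i for i in k if i+1 not in k or i-1 not in k],"tabs exp",proj(C,[[*bx(0,.025),.079],[*bx(0,-.025),.079],[*bx(0,.016),.079]]).round(1).tolist())
```

```text
yaws 26.565342 -41.006386 width 0.049106058 len 0.23361993284169735 centre [0.5536 0.0099]
w1.npz 272 373 [np.int64(272), np.int64(305), np.int64(341), np.int64(373)] tabs exp [[347.7, 178.5], [298.3, 178.1], [338.8, 178.5]]
w11.npz 269 369 [np.int64(269), np.int64(301), np.int64(337), np.int64(369)] tabs exp [[344.1, 179.0], [294.5, 179.0], [335.2, 179.0]]
```

Run:
```python
from h import *
lid("w11.npz",list(range(65,145,3))+list(range(200,230,3)),262,376,(319,57),(319,269.5),.051)
```

```text
yaws -7.150156 -7.1584 width 0.09593987 len 0.23362015471457137 centre [0.5536 0.0099]
```

The centre matches the box within 1 mm, the yaw within 0.1°, and the width confirms the seated height. Hand in.

```bash
python3 -c "
from station import r;print(r.finish_job())"
```

```text
the job is handed in; nothing more can be done
None
```

I handed the job in at about 39 s: the one spent reel is in the scrap tub, all four full reels stand in the box, and the last picture shows the lid seated with both tabs out under their catches; the judge's result was not shown.

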